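# Build up the drip coffee filter on its cup, on the tray

## Task

Get the drip coffee set ready on the tray, in this order: first stand the small striped cup upright in the middle of the empty dark tray; then lift the metal drip filter straight up out of its light wire stand, without upsetting or dragging the stand away, and seat it on the cup; then put the press into the filter, disc down on its floor; and last put the filter's knobbed metal lid on. Everything must sit level and fully home, and the salt shaker, jar and orange are to be left where they are.

Things in the scene. Friction and masses are not known exactly. Their poses are not given: they have to be found in the camera images.
- cup_center (a point): Small white cup with dark stripes and a loop handle, upright: round bowl, 63 mm wide at the rim, 46 at the foot, 49 high; mouth 53 mm wide inside, 47 at 11 mm below the rim. Point: on the bowl's axis, 25 mm above its foot; z up. The handle reaches 56 mm from the axis towards -y; the bowl can be gripped across the rim along x.
- tray: Small empty dark wooden serving tray in front (not the one with ramekins), 250 x 135 mm, fixed: its floor lies 6 mm and its low rim 16 mm above the worktop. Origin at the middle of its underside; x along the 250 mm side, z up.
- filter_center (a point): Aluminium drip filter: drilled spigot 0-11 mm up (47 mm wide at its top, 40 at its foot), thin flange 84 mm wide (11-13.5), open chamber 64 mm outside, 58 inside, floor at 13.5, rim at 57 mm. Point: on its axis 28.5 mm up; z up. Starts with its flange resting on the wire stand's ring; so it must rest on the cup's rim, spigot in the mouth. Grip it across the chamber.
- stand: Light loose drip stand of steel wire (about 50 g): foot ring 85 mm wide, three legs and a top ring, 52 mm wide inside, 36.5 mm high, in which the filter's spigot hangs at the start. Origin at the middle of its underside, z up.
- press_center (a point): Steel press that goes inside the filter's chamber, 58 mm high: flat drilled disc 53 mm wide, 3 thick; on its middle a thin stem and a round steel knob 14 mm wide, 43-58 mm up. Point: on its axis, 29 mm up; z up. With its disc on the filter's floor the knob stands 14.5 mm above the chamber rim.
- lid_center (a point): Domed aluminium lid of the filter, mouth down, 74 mm wide, 46 high: dome top at 28 mm, round black knob 14 mm wide at 32-46 mm. Its 6 mm deep skirt (69 mm inside) goes round the outside of the chamber's rim, which its inner shoulder rests on; the dome has room for the press knob. Point: on its axis, 23 mm up; z up.
- shaker: Bystander: glass salt shaker with grey cap, 44 mm across, 90 mm high. Origin at the middle of its underside.
- honey_jar: Bystander: glass jar of yellow contents with dark lid, 60 mm across, 85 mm high. Origin at the middle of its underside.
- orange: Bystander: an orange, about 77 mm across. Origin at its underside as it lies at the start.
Not all that is in view belongs to the job. Leave any blue or pink look-alike of the part that bears press_center alone.

How it is judged:
By the outcome, as a careful person would: the job done as asked, in the order asked, and still so for the second after the job is handed in, with the robot touching nothing.
It also fails if it takes over 125 s, if anything falls off the work surface, if the arm or the gripper's body presses on something with over 40 N, if the wrist force passes 120 N, or if a joint passes its speed limit or range.

## Robot

A 6-joint arm with a two-finger parallel gripper is mounted at the origin on a cart in front of the work surface, level with it; the furniture and walls round the work are solid. World frame = base frame: x ahead of the robot, y to its left, z up, the work surface at z = 0. Lengths are in m, angles in degrees, forces in N, time in s.
With the tool pointing down it reaches from about 0.4 to 0.825 m from the base axis. Payload 7 kg.
Tool frame: the origin (TCP) lies midway between the tips of the shut fingers; the grasp point (between the pads) lies hold_point_z behind it (hold_point_z is the distance from the TCP to the grasp point, in m); z points along the fingers, y is the line along which they close (so a half turn about z gives the same grasp; the last joint's range is limited). The gripper opens to 88 mm and grips with 3 to 60 N. Pads are 19 mm wide; open, the fingers measure 130 mm over their backs; the gripper's body (78 mm by 193 mm) begins 47 mm behind the grasp point.
Start: joints at [-60.499, 20.546, 0.682, 0, -70.136, -16.507], TCP at [0.152, -0.658, 0.227] pointing down, gripper open.
Joint ranges: [-176.03, 176.03], [-82.01, 121.73], [-58.28, 71.71], [-173.87, 95.51], [-174.79, -0.11], [-173.66, 173.66]. Speed limits (degrees/s): [136.94, 136.94, 172.46, 180, 180, 180].

## Interface

Orientations are given as [roll, pitch, yaw] about the fixed x, y, z axes, in that order (R = Rz(yaw) Ry(pitch) Rx(roll)).
In Python, from plant import * gives the robot as it stands.
- The arm moves only by the tool step_arm, never from a script. Its argument "steps" is a list that holds one entry, the list of rows, each a list of 6 numbers: the shift along the tool's x, y, z scaled (see below), then the turn, a rotation vector about the tool's x, y, z scaled (see below). In form: [[[tx, ty, tz, wx, wy, wz], ...]]. A call has 1 to 20 rows; each row is the pose to reach, as a shift and turn from the pose commanded when the call began, along the tool's axes at that moment; what a row does not reach only later rows make up. The controller multiplies each number of a shift by 100 mm and each number of a turn by 0.5 rad. A row lasts 1/10 s, in which the tool goes at most 50 mm and 8.59 degrees, less where a joint would pass 70% of its speed; a pose out of reach is approached as far as the arm can. A call with a number of a shift or a turn outside -1 to 1 is refused whole. A call with a gripper value outside its range is refused whole. "jaw" is the closure in counts, from 0 (fully open) to 255 (shut), set as the call begins (left out, the last holds). The fingers move at their own pace and stop on an object; the grip force is fixed at half the most. Time passes only in rows, so rows that repeat a pose let the fingers close. It gives the time, the measured TCP pose, the force, the opening and the grip force at its end, in the units of the state.
- get_obs(): the state, without advancing time (a new reading comes with each control period).
- snapshot(name): name is "side" or "top"; returns (picture, depth): 400x640x3 uint8, red, green, blue; 400x640 float32, m along the optical axis (not along the pixel's ray), 0 where there is no reading.
- calibration(name): a dict with "mtx" (3x3 intrinsics, pixels), "dist" ([k1, k2, p1, p2, k3] as OpenCV has them; the pictures are not rectified), "rvec" (rotation vector, rad) and "tvec" (3), from world to camera coordinates, as OpenCV has them. Camera axes: x right, y down, z forward; pixel columns grow to the right and rows downward; lengths in m; the calibration is good to about 2 mm. A picture is of the moment at which its call begins. calibration takes no time and is no camera call.
- close_job(): hands the job in; it is judged then, once.
The state is a dict: "clock": time; "joint_pos": joint angles; "qvel": joint speeds; "tau": joint torques, N m; "tool_pos": TCP position; "orientation": TCP orientation; "force": force on the tool from outside, world axes, zero at the start; "moment": the same for the moment, N m; "opening": finger opening in m; "gripper_force": force on a finger pad.
Only numpy, scipy, OpenCV 4.12 (cv2) and the standard library are available. Lean on these libraries where they do the work, as an engineer would, in place of code of your own. Each camera call takes 0.05 s, during which the arm holds its last target. There are 200 camera calls.

## Working session

There is one attempt and no reset: what is moved stays moved. The work goes in short steps, Python scripts to look and compute and a tool call to move; the robot and the scene stay as the last step left them, time stands still between calls to the robot, and variables do not carry over. Pictures are saved under pics/ and viewed, at most 14 in all, crops included, and the job is handed in when it is done.

Besides the shell and the picture viewer there is one more tool, called after ">>>" as name([rows], argument=value, ...), one row to a line, values as JSON. step_arm: Moves the arm, as the interface text tells. Its arguments: {"type":"object","properties":{"steps":{"type":"array","items":{"type":"array","items":{"type":"array","items":{"type":"number","minimum":-1,"maximum":1}}}},"jaw":{"type":"number"}},"required":["steps"]}

```bash
ls; mkdir -p pics; python3 - <<'E'
from plant import *
import cv2,numpy as np
o=get_obs(); print(o)
for n in("side","top"):
    p,d=snapshot(n); cv2.imwrite(f"pics/{n}0.png",p[:,:,::-1]); np.save(f"{n}0.npy",d)
    print(n,calibration(n))
try: print(hold_point_z)
except Exception as e: print(e)
E
```

```text
pics
{'clock': 0.0, 'joint_pos': array([-6.04991977e+01,  2.05917197e+01,  6.33466583e-01, -1.78815865e-02,
       -7.01363391e+01, -1.65074152e+01]), 'qvel': array([ 4.36828067e-02,  5.30288316e-02,  5.11998073e-03,  6.34880725e-03,
       -1.07770377e-05,  7.88546938e-02]), 'tau': array([-2.16271983e-04, -5.82713413e+01,  2.93057799e+01,  6.99729100e+00,
        6.75010946e-03, -1.94868935e-04]), 'tool_pos': array([ 0.15162135, -0.65724815,  0.22562419]), 'orientation': array([ 1.79904530e+02, -1.07627442e-02, -1.67012694e+02]), 'force': array([ 1.88376514,  0.20545487, -0.1893145 ]), 'moment': array([ 0.02212974, -0.0108127 ,  0.0509705 ]), 'gripper_force': 0.0, 'opening': 0.08791672541928372}
side {'mtx': array([[519.03564495,   0.        , 316.25148971],
       [  0.        , 519.03564495, 206.37759679],
       [  0.        ,   0.        ,   1.        ]]), 'dist': array([-0.0314583,  0.       ,  0.       ,  0.       ,  0.       ]), 'rvec': array([ 2.27703159, -0.81183481,  0.31694319]), 'tvec': array([-0.23822137,  0.34359925,  1.55136192])}
top {'mtx': array([[451.32310188,   0.        , 322.10119115],
       [  0.        , 451.32310188, 198.4436382 ],
       [  0.        ,   0.        ,   1.        ]]), 'dist': array([0.0312297, 0.       , 0.       , 0.       , 0.       ]), 'rvec': array([ 2.15676782, -2.18311118,  0.10915871]), 'tvec': array([0.17154866, 0.48702296, 1.23788846])}
0.0188
```

View pics/top0.png

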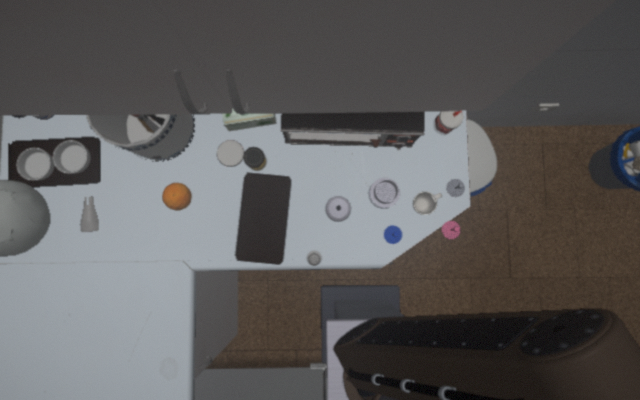

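View pics/side0.png

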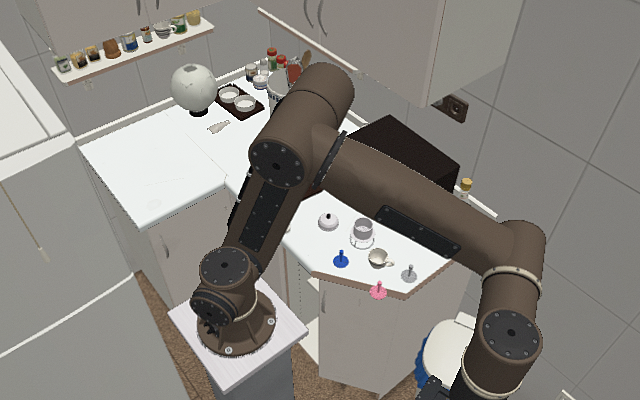

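The top view shows the tray at (264,218), lid (338,208), filter in stand (384,193), cup (424,204) with its handle at about (438,195), and the grey press at (455,187). The blue (393,234) and pink (451,230) ones are decoys, and the orange is at (177,196).

```bash
cat > h.py <<'E'
from plant import *
import cv2,numpy as np
def ray(n,uv):
    c=calibration(n); R=cv2.Rodrigues(c["rvec"])[0]
    p=cv2.undistortPoints(np.array(uv,float).reshape(-1,1,2),c["mtx"],c["dist"])[:,0]
    d=np.c_[p,np.ones(len(p))]@R; o=-R.T@np.array(c["tvec"]); return o,d
def onplane(n,uv,z):
    o,d=ray(n,uv); return o+d*((z-o[2])/d[:,2])[:,None]
def proj(n,P):
    c=calibration(n); return cv2.projectPoints(np.array(P,float).reshape(-1,3),c["rvec"],c["tvec"],c["mtx"],c["dist"])[0][:,0]
def cloud(n,d):
    v,u=np.nonzero(d>0); o,r=ray(n,np.c_[u,v]); return np.c_[o+r*d[v,u][:,None],u,v]
def crop(n,u0,v0,u1,v1,k,name,p=None):
    if p is None: p,_=snapshot(n)
    cv2.imwrite("pics/"+name,cv2.resize(p[v0:v1,u0:u1,::-1],None,fx=k,fy=k,interpolation=cv2.INTER_CUBIC))
E
python3 - <<'E'
from h import *
p=cv2.imread("pics/top0.png")[:,:,::-1]
crop("top",310,165,475,275,4.8,"c1.png",p)
d=np.load("top0.npy"); P=cloud("top",d)
# table plane check
for uv in [(300,200),(360,250),(410,160)]:
    q=P[(P[:,3]==uv[0])&(P[:,4]==uv[1])]; print(q[:,:3])
for n,(u,v,r) in dict(lid=(338,208,16),filt=(384,193,19),cup=(424,204,15),press=(455,187,11),shaker=(314,258,9),jar=(255,158,13)).items():
    q=P[(abs(P[:,3]-u)<r)&(abs(P[:,4]-v)<r)&(P[:,2]>0.012)&(P[:,2]<.12)]
    print(n,len(q),"zmax",q[:,2].max(),"mid",(q[:,:2].min(0)+q[:,:2].max(0))/2,"size",np.ptp(q[:,:2],axis=0))
g=p.max(2)<70; m=(g[:270]).astype(np.uint8); m[:172]=0; m[:,:230]=0; m[:,295:]=0
c=max(cv2.findContours(m,0,2)[0],key=cv2.contourArea); r=cv2.minAreaRect(c); b=cv2.boxPoints(r)
print(onplane("top",[r[0]],.016),onplane("top",b,.016))
E
```

```text
[[ 0.48792758  0.22869473 -0.00085222]]
[[0.34428477 0.0607416  0.00162261]]
[[ 0.59915874 -0.08787735  0.00144337]]
lid 493 zmax 0.04946834191722749 mid [0.46135916 0.12126143] size [0.07054938 0.06763108]
filt 707 zmax 0.0882684374414422 mid [ 0.50230538 -0.00744209] size [0.08145738 0.08145988]
cup 324 zmax 0.05405275044577018 mid [ 0.47176603 -0.11802567] size [0.06310203 0.07066179]
press 34 zmax 0.06169126559621341 mid [ 0.51715306 -0.21256126] size [0.01293014 0.0119006 ]
shaker 197 zmax 0.09465475765582188 mid [0.32578362 0.18841742] size [0.0409402  0.04110164]
jar 451 zmax 0.09379721765485471 mid [0.59697856 0.35395783] size [0.05594532 0.07025913]
[[0.43651915 0.33261368 0.016     ]] [[0.32347873 0.4087996  0.016     ]
 [0.56685174 0.38571116 0.016     ]
 [0.55184461 0.2547896  0.016     ]
 [0.30883657 0.28045677 0.016     ]]
```

View pics/c1.png

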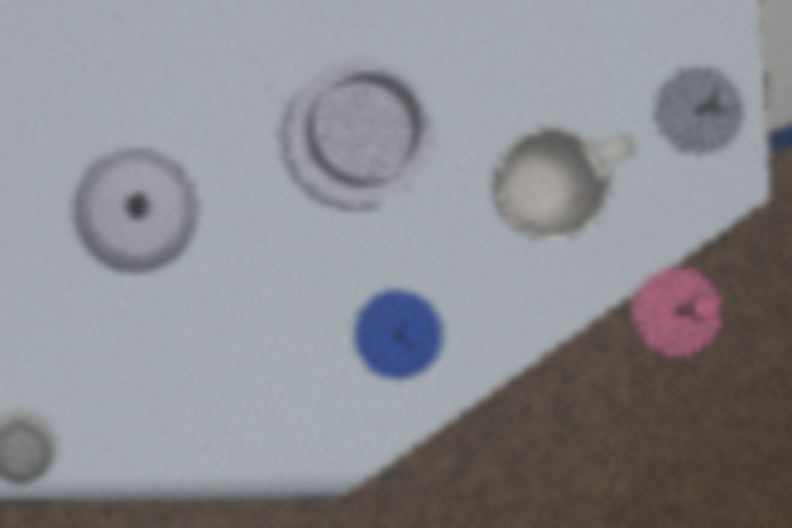

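The crop (4.8x, offset 310,165) shows these centres: lid rim (135,211), filter rim (364,128), flange (353,138), cup rim (550,183), and press disc (698,110). The cup handle points to (625,148).

```bash
python3 - <<'E'
from h import *
f=lambda u,v:[[u/4.8+310-.4,v/4.8+165-.4]]
for n,u,v,z in [("lidskirt",135,211,.006),("lidknob",137,206,.046),("filt rim",364,128,.0825),("flange",353,138,.039),("cuprim",550,183,.049),("handleend",630,146,.03),("press",698,110,.003),("knob",709,104,.058)]:
    print(n,onplane("top",f(u,v),z)[0])
d=np.load("top0.npy"); P=cloud("top",d)
def fit(name,c,zlo,zhi,r):
    q=P[(np.hypot(*(P[:,:2]-c).T)<r)&(P[:,2]>zlo)&(P[:,2]<zhi)]
    (x,y),R=cv2.minEnclosingCircle(q[:,:2].astype(np.float32)); print(name,len(q),x,y,R,q[:,:2].mean(0))
fit("lid",[.461,.121],.01,.06,.05);fit("chamber",[.502,-.007],.065,.1,.05);fit("flange",[.502,-.007],.03,.05,.05)
fit("cup",[.472,-.113],.035,.06,.04);fit("knob",[.517,-.2126],.04,.07,.03)
# detect by colour vs table
p=cv2.imread("pics/top0.png").astype(int); 
E
```

```text
lidskirt [0.46160985 0.12171974 0.006     ]
lidknob [0.46135371 0.1219404  0.046     ]
filt rim [ 0.50043271 -0.003672    0.0825    ]
flange [ 0.49971583 -0.00337259  0.039     ]
cuprim [ 0.47143738 -0.11341539  0.049     ]
handleend [ 0.49407629 -0.16466063  0.03      ]
press [ 0.51786624 -0.21272818  0.003     ]
knob [ 0.5145293  -0.20274102  0.058     ]
lid 501 0.46136751770973206 0.1209559291601181 0.035960301756858826 [0.46082195 0.12127537]
chamber 131 0.5025869607925415 -0.007848887704312801 0.03231504559516907 [ 0.50391047 -0.00922888]
flange 531 0.5027257800102234 -0.007781762629747391 0.041785355657339096 [ 0.50107059 -0.00578672]
cup 144 0.4727359116077423 -0.11758972704410553 0.035280924290418625 [ 0.47370635 -0.12155474]
knob 27 0.5150779485702515 -0.21262787282466888 0.00598496850579977 [ 0.51706479 -0.2119289 ]
```

```bash
cat > plan.py <<'E'
import sys; from h import *
from scipy.spatial.transform import Rotation as Rn
def plan(*wps, pose=None):
    """wps: (x,y,z,yaw deg); prints per call [tx,ty,tz,wx,wy,wz] (scaled)"""
    o=get_obs(); p=np.array(o["tool_pos"]); R=Rn.from_euler("xyz",o["orientation"],degrees=True)
    print("t",round(o["clock"],1),p.round(4),o["orientation"].round(1),"open",round(o["opening"],4),"gf",round(o["gripper_force"],1))
    for w in wps:
        T=Rn.from_euler("xyz",[180,0,w[3]],degrees=True); q=np.array(w[:3])
        n=max(1,int(np.ceil(np.linalg.norm(q-p)/.1)),int(np.ceil((R.inv()*T).magnitude()/.49)))
        rv=(R.inv()*T).as_rotvec()/n; dp=(q-p)/n
        print("->",w)
        for i in range(n):
            print("  ",np.r_[R.inv().apply(dp)/.1, rv/.5].round(3).tolist()); R=R*Rn.from_rotvec(rv)
        R=T;p=q
if __name__=="__main__": plan(*eval(sys.argv[1]))
E
python3 plan.py "[(.4715,-.1135,.16,-66)]"
```

```text
t 0.1 [ 0.1517 -0.6573  0.2257] [ 179.9   -0.  -167. ] open 0.0875 gf 0.0
-> (0.4715, -0.1135, 0.16, -66)
   [-0.62, 0.654, 0.095, 0.0, 0.0, -0.504]
   [-0.763, 0.479, 0.095, 0.0, 0.0, -0.504]
   [-0.859, 0.274, 0.094, 0.0, 0.0, -0.504]
   [-0.9, 0.051, 0.094, 0.0, 0.0, -0.504]
   [-0.884, -0.175, 0.094, 0.0, 0.0, -0.504]
   [-0.813, -0.389, 0.094, 0.0, 0.0, -0.504]
   [-0.69, -0.58, 0.094, 0.0, 0.0, -0.504]
```

>>> step_arm([
  [[-0.31,0.327,0.05,0,0,-0.25],[-0.62,0.654,0.095,0,0,-0.504],[-0.62,0.654,0.095,0,0,-0.504],[-0.62,0.654,0.095,0,0,-0.504]],
], jaw=0)

```text
clock: 0.5
tool_pos: [0.1981, -0.5794, 0.2173]
orientation: [-180.0, -0.0, -152.5]
force: [-0.4, 0.0, 0.3]
opening: 0.0877
gripper_force: 0.0
```

>>> step_arm([
  [[-0.38,0.24,0.05,0,0,-0.25],[-0.763,0.479,0.095,0,0,-0.504],[-0.763,0.479,0.095,0,0,-0.504],[-0.763,0.479,0.095,0,0,-0.504]],
])

```text
clock: 0.9
tool_pos: [0.2435, -0.5026, 0.2079]
orientation: [-180.0, -0.0, -138.1]
force: [0.2, 0.2, -0.4]
opening: 0.0881
gripper_force: 0.0
```

>>> step_arm([
  [[-0.43,0.14,0.05,0,0,-0.25],[-0.86,0.274,0.095,0,0,-0.504],[-0.86,0.274,0.095,0,0,-0.504],[-0.86,0.274,0.095,0,0,-0.504]],
])

```text
clock: 1.3
tool_pos: [0.2892, -0.4252, 0.1983]
orientation: [-180.0, -0.0, -123.7]
force: [0.1, -1.3, 1.0]
opening: 0.0875
gripper_force: 0.0
```

>>> step_arm([
  [[-0.45,0.025,0.05,0,0,-0.25],[-0.9,0.05,0.095,0,0,-0.504],[-0.9,0.05,0.095,0,0,-0.504],[-0.9,0.05,0.095,0,0,-0.504]],
])

```text
clock: 1.7
tool_pos: [0.335, -0.3477, 0.1888]
orientation: [-180.0, -0.0, -109.3]
force: [0.8, -1.3, 0.6]
opening: 0.0873
gripper_force: 0.0
```

>>> step_arm([
  [[-0.44,-0.09,0.05,0,0,-0.25],[-0.884,-0.175,0.095,0,0,-0.504],[-0.884,-0.175,0.095,0,0,-0.504],[-0.884,-0.175,0.095,0,0,-0.504]],
])

```text
clock: 2.1
tool_pos: [0.3805, -0.27, 0.1792]
orientation: [180.0, -0.0, -94.9]
force: [0.0, -0.6, 0.1]
opening: 0.0878
gripper_force: 0.0
```

>>> step_arm([
  [[-0.41,-0.19,0.05,0,0,-0.25],[-0.813,-0.389,0.095,0,0,-0.504],[-0.813,-0.389,0.095,0,0,-0.504],[-0.813,-0.389,0.095,0,0,-0.504]],
])

```text
clock: 2.5
tool_pos: [0.4259, -0.1924, 0.1695]
orientation: [180.0, -0.0, -80.5]
force: [-0.5, -0.6, 1.2]
opening: 0.0874
gripper_force: 0.0
```

>>> step_arm([
  [[-0.35,-0.29,0.05,0,0,-0.25],[-0.69,-0.58,0.095,0,0,-0.504],[-0.69,-0.58,0.095,0,0,-0.504],[-0.69,-0.58,0.095,0,0,-0.504],[-0.69,-0.58,0.095,0,0,-0.504]],
])

```text
clock: 3.0
tool_pos: [0.4709, -0.1154, 0.16]
orientation: [180.0, 0.0, -66.2]
force: [-1.4, -0.3, -0.5]
opening: 0.0877
gripper_force: 0.0
```

```bash
python3 - <<'E'
from h import *
print(get_obs()["joint_pos"].round(1))
p,d=snapshot("side"); crop("side",300,150,460,270,5,"s1.png",p)
print(proj("side",[(.4715,-.1135,.049),(.5,-.0035,.0825),(.518,-.2127,.05),(.4615,.1217,.046)]))
E
python3 plan.py "[(.4715,-.1135,.021,-66)]"
```

```text
[  9.5   5.8 -28.2   0.  -56.   14.3]
[[378.43394882 255.12720313]
 [362.32186222 223.86839499]
 [411.14850197 266.92984144]
 [328.59639446 214.86878196]]
t 3.0 [ 0.4709 -0.1153  0.1601] [180.    0.  -66.1] open 0.0875 gf 0.0
-> (0.4715, -0.1135, 0.021, -66)
   [-0.007, -0.007, 0.696, 0.0, 0.0, -0.002]
   [-0.007, -0.007, 0.696, 0.0, 0.0, -0.002]
```

View pics/s1.png

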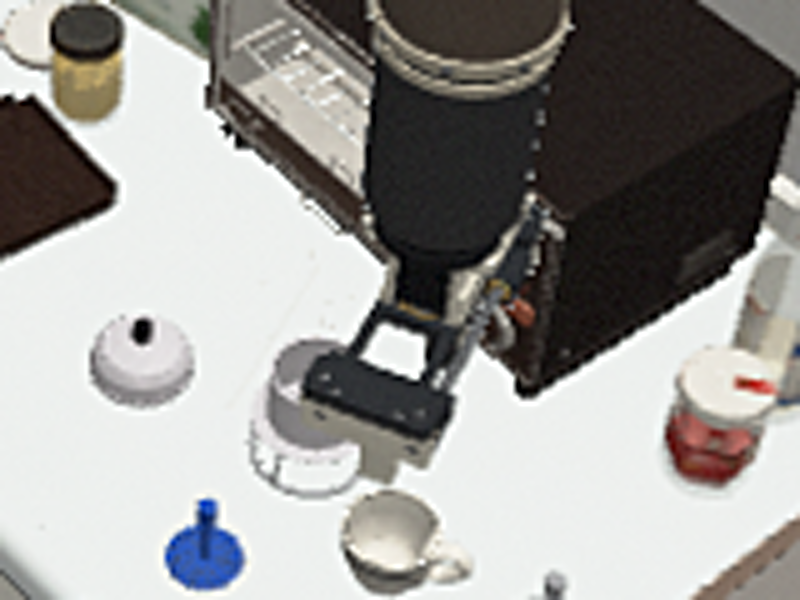

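The side crop (5x, offset 300,150) shows the gripper above and behind the cup. The cup rim is at about (391,535), or full-frame (378,257), against a predicted (378,255), so it agrees.

>>> step_arm([
  [[-0.01,-0.01,0.35,0,0,0],[-0.015,-0.015,0.7,0,0,0],[-0.015,-0.015,0.7,0,0,0]],
])

```text
clock: 3.35
tool_pos: [0.4687, -0.1131, 0.0868]
orientation: [179.6, 0.2, -66.1]
force: [-0.6, -0.4, 1.3]
opening: 0.0876
gripper_force: 0.0
```

>>> step_arm([
  [[0,0,0.23,0,0,0],[0,0,0.46,0,0,0],[0,0,0.69,0,0,0],[0,0,0.69,0,0,0],[0,0,0.69,0,0,0]],
])

```text
clock: 3.85
tool_pos: [0.4729, -0.1123, 0.0223]
orientation: [-180.0, -0.0, -66.0]
force: [-0.5, -0.0, 0.7]
opening: 0.0878
gripper_force: 0.0
```

>>> step_arm([
  [[0,0,0,0,0,0],[0,0,0,0,0,0],[0,0,0,0,0,0],[0,0,0,0,0,0],[0,0,0,0,0,0],[0,0,0,0,0,0],[0,0,0,0,0,0],[0,0,0,0,0,0]],
], jaw=255)

```text
clock: 4.65
tool_pos: [0.4719, -0.112, 0.0216]
orientation: [180.0, -0.0, -65.9]
force: [-3.3, -1.3, 7.4]
opening: 0.0623
gripper_force: 30.0
```

>>> step_arm([
  [[0,0,-0.2,0,0,0],[0,0,-0.5,0,0,0],[0,0,-0.8,0,0,0],[0,0,-1,0,0,0],[0,0,-1,0,0,0],[0,0,-1,0,0,0]],
])

```text
clock: 5.25
tool_pos: [0.4721, -0.1115, 0.121]
orientation: [-180.0, 0.0, -66.0]
force: [0.8, -0.6, -2.6]
opening: 0.0623
gripper_force: 30.0
```

```bash
python3 plan.py "[(.4365,.3326,.12,-66)]"
```

```text
t 5.2 [ 0.4721 -0.1115  0.121 ] [-180.    0.  -66.] open 0.0623 gf 30.0
-> (0.4365, 0.3326, 0.12, -66)
   [-0.84, -0.297, 0.003, -0.0, 0.0, 0.0]
   [-0.84, -0.297, 0.002, -0.0, 0.0, 0.0]
   [-0.84, -0.297, 0.002, -0.0, 0.0, 0.0]
   [-0.84, -0.297, 0.002, -0.0, 0.0, 0.0]
   [-0.84, -0.296, 0.002, -0.0, 0.0, 0.0]
```

>>> step_arm([
  [[-0.2,-0.07,-0.02,0,0,0],[-0.5,-0.18,-0.02,0,0,0],[-0.84,-0.297,-0.02,0,0,0],[-0.84,-0.297,-0.02,0,0,0]],
])

```text
clock: 5.65
tool_pos: [0.4643, -0.0205, 0.1218]
orientation: [179.9, 0.0, -65.8]
force: [0.7, 0.6, -1.5]
opening: 0.0625
gripper_force: 30.0
```

>>> step_arm([
  [[-0.3,-0.1,0,0,0,0],[-0.6,-0.2,0,0,0,0],[-0.84,-0.297,0,0,0,0],[-0.84,-0.297,0,0,0,0]],
])

```text
clock: 6.05
tool_pos: [0.4577, 0.0676, 0.122]
orientation: [179.9, 0.0, -65.8]
force: [0.3, 0.1, -1.8]
opening: 0.0624
gripper_force: 30.0
```

>>> step_arm([
  [[-0.3,-0.1,0,0,0,0],[-0.6,-0.2,0,0,0,0],[-0.84,-0.297,0,0,0,0],[-0.84,-0.297,0,0,0,0]],
])

```text
clock: 6.45
tool_pos: [0.4509, 0.1562, 0.1221]
orientation: [179.9, -0.0, -65.8]
force: [0.2, -0.1, -1.0]
opening: 0.0621
gripper_force: 30.0
```

>>> step_arm([
  [[-0.3,-0.1,0,0,0,0],[-0.6,-0.2,0,0,0,0],[-0.84,-0.297,0,0,0,0],[-0.84,-0.297,0,0,0,0]],
])

```text
clock: 6.85
tool_pos: [0.4439, 0.2449, 0.122]
orientation: [179.9, -0.0, -65.8]
force: [-0.4, -0.6, -3.2]
opening: 0.0623
gripper_force: 30.0
```

>>> step_arm([
  [[-0.3,-0.1,0.01,0,0,0],[-0.6,-0.2,0.02,0,0,0],[-0.84,-0.297,0.02,0,0,0],[-0.84,-0.297,0.02,0,0,0],[-0.84,-0.297,0.02,0,0,0]],
])

```text
clock: 7.35
tool_pos: [0.4363, 0.331, 0.1198]
orientation: [179.9, -0.1, -65.9]
force: [0.2, -0.4, -1.9]
opening: 0.0625
gripper_force: 30.0
```

```bash
python3 - <<'E'
from h import *
p,d=snapshot("top"); crop("top",210,150,330,270,4.8,"t2.png",p)
E
python3 plan.py "[(.4365,.3326,.0275,-66)]"
```

```text
t 7.4 [0.4363 0.3307 0.1201] [ 1.799e+02 -1.000e-01 -6.600e+01] open 0.0619 gf 30.0
-> (0.4365, 0.3326, 0.0275, -66)
   [-0.018, -0.011, 0.926, 0.004, -0.002, 0.001]
```

View pics/t2.png

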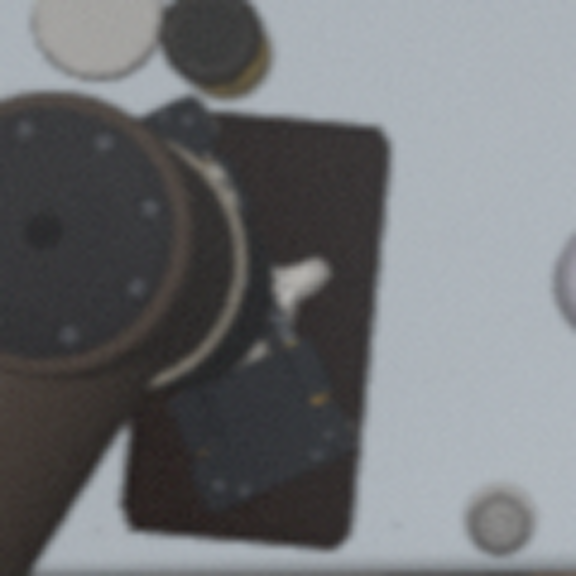

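The top crop (4.8x, offset 210,150) shows the gripper holding the cup above the tray, with the handle at (310,275). The tray corners at (388,130) and (125,530) put its middle at (256,330), as measured before.

>>> step_arm([
  [[-0.01,-0.01,0.25,0,0,0],[-0.018,-0.011,0.5,0,0,0],[-0.018,-0.011,0.7,0,0,0],[-0.018,-0.011,0.85,0,0,0],[-0.018,-0.011,0.9,0,0,0],[-0.018,-0.011,0.915,0,0,0],[-0.018,-0.011,0.925,0,0,0],[-0.018,-0.011,0.925,0,0,0],[-0.018,-0.011,0.925,0,0,0]],
])

```text
clock: 8.3
tool_pos: [0.4372, 0.3347, 0.0293]
orientation: [-179.9, 0.0, -65.9]
force: [-0.7, -0.1, -1.7]
opening: 0.0618
gripper_force: 30.0
```

>>> step_arm([
  [[0,0,0.01,0,0,0],[0,0,0.02,0,0,0],[0,0,0.02,0,0,0],[0,0,0.02,0,0,0]],
])

```text
clock: 8.7
tool_pos: [0.4371, 0.3348, 0.0276]
orientation: [-179.9, 0.0, -65.9]
force: [-2.6, -0.6, 6.9]
opening: 0.0622
gripper_force: 30.0
```

>>> step_arm([
  [[0,0,0,0,0,0],[0,0,0,0,0,0],[0,0,0,0,0,0],[0,0,0,0,0,0],[0,0,0,0,0,0],[0,0,0,0,0,0]],
], jaw=0)

```text
clock: 9.3
tool_pos: [0.4369, 0.3344, 0.0265]
orientation: [180.0, -0.0, -65.9]
force: [-0.5, -0.0, -0.8]
opening: 0.0875
gripper_force: 0.0
```

>>> step_arm([
  [[0,0,-0.2,0,0,0],[0,0,-0.5,0,0,0],[0,0,-0.9,0,0,0],[0,0,-1,0,0,0],[0,0,-1,0,0,0]],
])

```text
clock: 9.8
tool_pos: [0.4376, 0.3354, 0.1286]
orientation: [-179.8, 0.1, -65.9]
force: [0.9, 0.5, -0.9]
opening: 0.0873
gripper_force: 0.0
```

```bash
python3 plan.py "[(.5,-.0035,.145,-66),(.5,-.0035,.046,-66)]"
```

```text
t 9.8 [0.4376 0.3354 0.1286] [-1.798e+02  1.000e-01 -6.590e+01] open 0.0873 gf 0.0
-> (0.5, -0.0035, 0.145, -66)
   [0.837, 0.203, -0.044, -0.002, 0.001, 0.001]
   [0.837, 0.203, -0.043, -0.002, 0.001, 0.001]
   [0.837, 0.203, -0.042, -0.002, 0.001, 0.001]
   [0.837, 0.202, -0.042, -0.002, 0.001, 0.001]
-> (0.5, -0.0035, 0.046, -66)
   [0.0, -0.0, 0.99, 0.0, 0.0, 0.0]
```

>>> step_arm([
  [[0.4,0.1,-0.04,0,0,0],[0.837,0.203,-0.044,0,0,0],[0.837,0.203,-0.044,0,0,0]],
])

```text
clock: 10.1
tool_pos: [0.4513, 0.2452, 0.1294]
orientation: [179.8, -0.1, -66.1]
force: [0.3, 0.4, 0.1]
opening: 0.0872
gripper_force: 0.0
```

>>> step_arm([
  [[0.4,0.1,-0.04,0,0,0],[0.837,0.203,-0.044,0,0,0],[0.837,0.203,-0.044,0,0,0]],
])

```text
clock: 10.4
tool_pos: [0.4672, 0.161, 0.1339]
orientation: [179.8, -0.0, -66.1]
force: [0.4, 0.8, -1.1]
opening: 0.0878
gripper_force: 0.0
```

>>> step_arm([
  [[0.4,0.1,-0.04,0,0,0],[0.837,0.203,-0.044,0,0,0],[0.837,0.203,-0.044,0,0,0]],
])

```text
clock: 10.7
tool_pos: [0.4831, 0.0768, 0.1385]
orientation: [179.9, -0.0, -66.1]
force: [0.1, 0.3, -0.8]
opening: 0.0875
gripper_force: 0.0
```

>>> step_arm([
  [[0.4,0.1,-0.04,0,0,0],[0.837,0.203,-0.044,0,0,0],[0.837,0.203,-0.044,0,0,0],[0.837,0.203,-0.044,0,0,0],[0.837,0.203,-0.044,0,0,0]],
])

```text
clock: 11.2
tool_pos: [0.499, -0.0038, 0.1435]
orientation: [179.9, 0.0, -65.9]
force: [-0.6, 0.5, 0.2]
opening: 0.0877
gripper_force: 0.0
```

```bash
python3 - <<'E'
from h import *
p,d=snapshot("top"); crop("top",210,150,330,270,4.8,"t3.png",p)
p,d=snapshot("side"); crop("side",300,150,460,270,5,"s3.png",p)
print((proj("side",[(.5,-.0035,.0825),(.5,-.0035,.038)])-[300,150])*5)
E
python3 plan.py "[(.5,-.0035,.046,-66)]"
```

```text
[[311.60931109 369.34197496]
 [307.36839538 412.93752667]]
t 11.3 [ 0.4991 -0.0034  0.1438] [180.    0.  -65.9] open 0.0876 gf 0.0
-> (0.5, -0.0035, 0.046, -66)
   [0.005, -0.008, 0.978, 0.001, 0.0, 0.005]
```

View pics/t3.png

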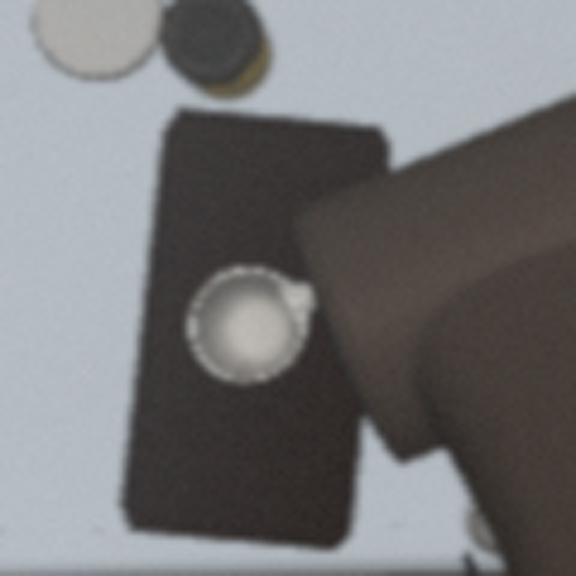

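View pics/s3.png

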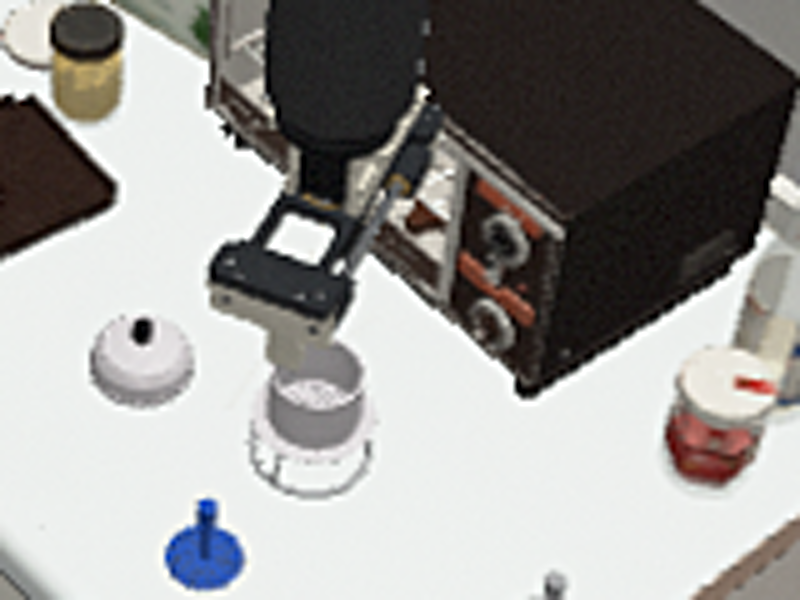

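The top crop shows the cup upright on the tray, rim centre (247,324), with its handle pointing right and up. The side crop (5x) shows the filter rim centred at about (317,372) and the flange centre at about (311,417), against predictions of (312,369) and (307,413), so I'll triangulate.

```bash
cat >> h.py <<'E'
def tri(ut,us):
    """least-squares point from a top pixel and a side pixel; also gap between rays"""
    (o1,d1),(o2,d2)=ray("top",[ut]),ray("side",[us]); A=[];b=[]
    for o,d in((o1,d1[0]),(o2,d2[0])):
        d=d/np.linalg.norm(d); M=np.eye(3)-np.outer(d,d); A.append(M); b.append(M@o)
    x=np.linalg.solve(A[0]+A[1],b[0]+b[1]); return x.round(4)
E
python3 - <<'E'
from h import *
S=lambda u,v:[u/5+300-.4,v/5+150-.4]
T=lambda u,v:[u/4.8+310-.4,v/4.8+165-.4]
print("rim",tri(T(364,128),S(317,372)),"flange",tri(T(353,138),S(311,418)),"lidknob",tri(T(137,206),S(142,328)))
print("cup",onplane("top",[[247/4.8+210-.4,324/4.8+150-.4]],.055))
for n,z,c in(("rim",.0825,(317,372)),("flange",.039,(311,418))): print(n,onplane("side",[S(*c)],z))
E
```

```text
rim [ 0.5012 -0.0043  0.0815] flange [ 0.5005 -0.0042  0.0349] lidknob [0.4607 0.1224 0.0444]
cup [[0.43708564 0.332064   0.055     ]]
rim [[ 0.50133518 -0.00533152  0.0825    ]]
flange [[ 0.49841838 -0.00673628  0.039     ]]
```

>>> step_arm([
  [[0.005,-0.008,0.25,0,0,0],[0.005,-0.008,0.5,0,0,0],[0.005,-0.008,0.75,0,0,0],[0.005,-0.008,0.95,0,0,0],[0.005,-0.008,0.975,0,0,0],[0.005,-0.008,0.975,0,0,0],[0.005,-0.008,0.975,0,0,0]],
])

```text
clock: 12.0
tool_pos: [0.501, -0.0039, 0.0477]
orientation: [-179.9, -0.0, -65.9]
force: [0.6, 0.3, -0.5]
opening: 0.0873
gripper_force: 0.0
```

>>> step_arm([
  [[0,0,0,0,0,0],[0,0,0,0,0,0],[0,0,0,0,0,0],[0,0,0,0,0,0],[0,0,0,0,0,0],[0,0,0,0,0,0],[0,0,0,0,0,0],[0,0,0,0,0,0]],
], jaw=255)

```text
clock: 12.8
tool_pos: [0.5005, -0.0045, 0.047]
orientation: [-180.0, -0.0, -65.9]
force: [-1.7, 0.8, 4.8]
opening: 0.0634
gripper_force: 30.0
```

>>> step_arm([
  [[0,0,-0.05,0,0,0],[0,0,-0.1,0,0,0],[0,0,-0.2,0,0,0],[0,0,-0.35,0,0,0],[0,0,-0.6,0,0,0],[0,0,-0.9,0,0,0],[0,0,-1,0,0,0],[0,0,-1,0,0,0]],
])

```text
clock: 13.6
tool_pos: [0.5012, -0.0042, 0.1487]
orientation: [-179.8, -0.0, -65.9]
force: [-0.4, -0.7, -1.6]
opening: 0.0637
gripper_force: 30.0
```

```bash
python3 - <<'E'
from h import *
p,d=snapshot("side"); crop("side",300,150,460,270,5,"s4.png",p)
E
python3 plan.py "[(.437,.334,.147,-66)]"
```

```text
t 13.7 [ 0.5003 -0.0044  0.1472] [-179.9    0.   -66. ] open 0.0633 gf 30.0
-> (0.437, 0.334, 0.147, -66)
   [-0.837, -0.2, 0.001, -0.001, 0.0, 0.0]
   [-0.837, -0.2, 0.001, -0.001, 0.0, 0.0]
   [-0.837, -0.2, 0.001, -0.001, 0.0, 0.0]
   [-0.837, -0.2, 0.001, -0.001, 0.0, 0.0]
```

View pics/s4.png

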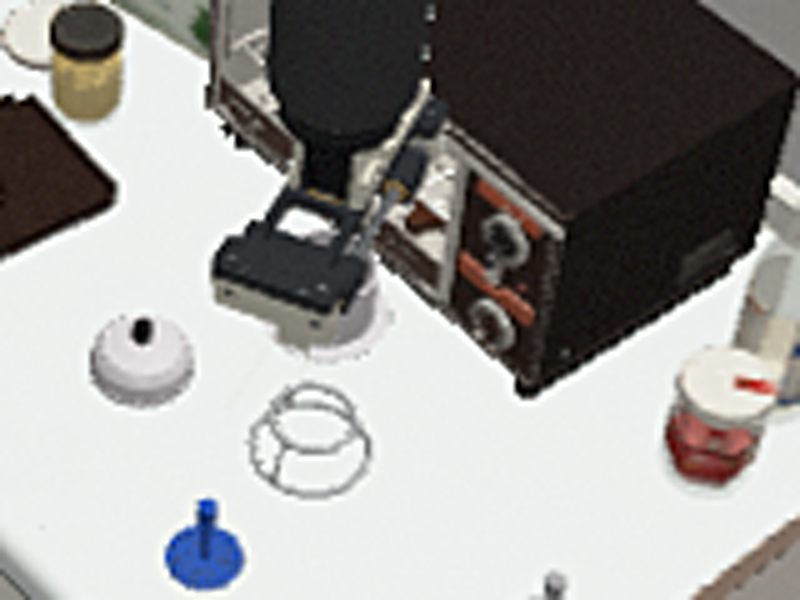

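The stand is still upright where it was, at about (311,440), and the filter is held clear above it. Next I carry it to the cup.

>>> step_arm([
  [[-0.2,-0.05,0,0,0,0],[-0.5,-0.12,0,0,0,0],[-0.83,-0.2,0,0,0,0],[-0.83,-0.2,0,0,0,0]],
])

```text
clock: 14.05
tool_pos: [0.4836, 0.0816, 0.1454]
orientation: [179.9, 0.0, -65.8]
force: [-0.6, -0.1, -1.1]
opening: 0.0634
gripper_force: 30.0
```

>>> step_arm([
  [[-0.3,-0.07,0,0,0,0],[-0.6,-0.14,0,0,0,0],[-0.83,-0.2,0,0,0,0],[-0.83,-0.2,0,0,0,0]],
])

```text
clock: 14.45
tool_pos: [0.4683, 0.1648, 0.1454]
orientation: [179.9, -0.0, -65.8]
force: [0.7, -0.2, -0.7]
opening: 0.0635
gripper_force: 30.0
```

>>> step_arm([
  [[-0.3,-0.07,0,0,0,0],[-0.6,-0.14,0,0,0,0],[-0.83,-0.2,0,0,0,0],[-0.83,-0.2,0,0,0,0]],
])

```text
clock: 14.85
tool_pos: [0.453, 0.2486, 0.1455]
orientation: [179.9, -0.0, -65.8]
force: [-0.6, -1.0, -0.9]
opening: 0.0638
gripper_force: 30.0
```

>>> step_arm([
  [[-0.3,-0.07,0,0,0,0],[-0.6,-0.14,0,0,0,0],[-0.83,-0.2,0,0,0,0],[-0.83,-0.2,0,0,0,0],[-0.83,-0.2,0,0,0,0],[-0.83,-0.2,0,0,0,0]],
])

```text
clock: 15.45
tool_pos: [0.4378, 0.3298, 0.146]
orientation: [179.9, -0.0, -66.0]
force: [0.7, 0.0, -1.2]
opening: 0.0638
gripper_force: 30.0
```

```bash
python3 plan.py "[(.438,.3325,.083,-66),(.438,.3325,.0655,-66)]"
```

```text
t 15.4 [0.4378 0.3298 0.146 ] [179.9  -0.  -66. ] open 0.0638 gf 30.0
-> (0.438, 0.3325, 0.083, -66)
   [-0.024, -0.014, 0.63, 0.003, -0.001, 0.001]
-> (0.438, 0.3325, 0.0655, -66)
   [0.0, -0.0, 0.175, 0.0, 0.0, 0.0]
```

>>> step_arm([
  [[-0.024,-0.014,0.2,0,0,0],[-0.024,-0.014,0.4,0,0,0],[-0.024,-0.014,0.55,0,0,0],[-0.024,-0.014,0.61,0,0,0],[-0.024,-0.014,0.61,0,0,0],[-0.024,-0.014,0.61,0,0,0]],
])

```text
clock: 16.05
tool_pos: [0.4386, 0.3339, 0.0863]
orientation: [-180.0, 0.0, -66.0]
force: [-0.4, -0.4, -1.1]
opening: 0.0636
gripper_force: 30.0
```

```bash
python3 plan.py "[(.438,.3325,.0665,-66)]"
```

```text
t 16.1 [0.4386 0.3339 0.0863] [-180.    0.  -66.] open 0.0636 gf 30.0
-> (0.438, 0.3325, 0.0665, -66)
   [0.01, 0.011, 0.198, -0.001, 0.0, 0.002]
```

>>> step_arm([
  [[0.01,0.01,0.05,0,0,0],[0.01,0.01,0.1,0,0,0],[0.01,0.01,0.14,0,0,0],[0.01,0.01,0.17,0,0,0],[0.01,0.01,0.19,0,0,0],[0.01,0.01,0.19,0,0,0]],
])

```text
clock: 16.65
tool_pos: [0.4376, 0.3329, 0.0665]
orientation: [180.0, 0.0, -65.9]
force: [-1.4, 1.0, -0.5]
opening: 0.0634
gripper_force: 30.0
```

>>> step_arm([
  [[0,0,0.008,0,0,0],[0,0,0.012,0,0,0],[0,0,0.012,0,0,0],[0,0,0.012,0,0,0]],
])

```text
clock: 17.05
tool_pos: [0.4376, 0.3331, 0.066]
orientation: [-180.0, 0.0, -65.9]
force: [-3.3, 0.8, 5.7]
opening: 0.0632
gripper_force: 30.0
```

>>> step_arm([
  [[0,0,0,0,0,0],[0,0,0,0,0,0],[0,0,0,0,0,0],[0,0,0,0,0,0],[0,0,0,0,0,0],[0,0,0,0,0,0]],
], jaw=0)

```text
clock: 17.65
tool_pos: [0.4377, 0.3326, 0.0654]
orientation: [180.0, -0.0, -65.9]
force: [-0.2, 0.1, 0.4]
opening: 0.0877
gripper_force: 0.0
```

>>> step_arm([
  [[0,0,-0.2,0,0,0],[0,0,-0.5,0,0,0],[0,0,-0.9,0,0,0],[0,0,-1,0,0,0],[0,0,-1,0,0,0]],
])

```text
clock: 18.15
tool_pos: [0.4384, 0.3337, 0.1676]
orientation: [-179.8, 0.1, -65.9]
force: [0.3, -0.4, -0.2]
opening: 0.0875
gripper_force: 0.0
```

```bash
python3 plan.py "[(.518,-.212,.15,-66),(.518,-.212,.046,-66)]"
```

```text
t 18.1 [0.4384 0.3337 0.1676] [-1.798e+02  1.000e-01 -6.590e+01] open 0.0875 gf 0.0
-> (0.518, -0.212, 0.15, -66)
   [0.884, 0.25, 0.026, -0.001, 0.001, 0.0]
   [0.885, 0.25, 0.027, -0.001, 0.001, 0.0]
   [0.885, 0.25, 0.027, -0.001, 0.001, 0.0]
   [0.885, 0.249, 0.028, -0.001, 0.001, 0.0]
   [0.885, 0.249, 0.028, -0.001, 0.001, 0.0]
   [0.885, 0.249, 0.029, -0.001, 0.001, 0.0]
-> (0.518, -0.212, 0.046, -66)
   [0.0, -0.0, 0.52, 0.0, 0.0, 0.0]
   [0.0, -0.0, 0.52, 0.0, 0.0, 0.0]
```

>>> step_arm([
  [[0.4,0.12,0.01,0,0,0],[0.885,0.25,0.027,0,0,0],[0.885,0.25,0.027,0,0,0]],
])

```text
clock: 18.45
tool_pos: [0.4495, 0.2368, 0.1609]
orientation: [179.8, -0.1, -66.1]
force: [0.4, 1.1, 0.2]
opening: 0.0873
gripper_force: 0.0
```

>>> step_arm([
  [[0.4,0.12,0.01,0,0,0],[0.885,0.25,0.027,0,0,0],[0.885,0.25,0.027,0,0,0]],
])

```text
clock: 18.75
tool_pos: [0.4629, 0.146, 0.1583]
orientation: [179.8, -0.0, -66.2]
force: [-0.8, 0.2, 0.1]
opening: 0.0874
gripper_force: 0.0
```

>>> step_arm([
  [[0.4,0.12,0.01,0,0,0],[0.885,0.25,0.027,0,0,0],[0.885,0.25,0.027,0,0,0]],
])

```text
clock: 19.05
tool_pos: [0.4764, 0.0555, 0.1558]
orientation: [179.8, -0.0, -66.2]
force: [0.3, 1.0, 0.3]
opening: 0.0876
gripper_force: 0.0
```

>>> step_arm([
  [[0.4,0.12,0.01,0,0,0],[0.885,0.25,0.027,0,0,0],[0.885,0.25,0.027,0,0,0]],
])

```text
clock: 19.35
tool_pos: [0.4901, -0.0351, 0.1531]
orientation: [179.8, 0.0, -66.2]
force: [-1.1, 0.9, 0.1]
opening: 0.0876
gripper_force: 0.0
```

>>> step_arm([
  [[0.4,0.12,0.01,0,0,0],[0.885,0.25,0.027,0,0,0],[0.885,0.25,0.027,0,0,0]],
])

```text
clock: 19.65
tool_pos: [0.5038, -0.1258, 0.1505]
orientation: [179.9, 0.0, -66.2]
force: [-0.5, 0.9, -1.4]
opening: 0.0877
gripper_force: 0.0
```

>>> step_arm([
  [[0.4,0.12,0.01,0,0,0],[0.885,0.25,0.027,0,0,0],[0.885,0.25,0.027,0,0,0],[0.885,0.25,0.027,0,0,0],[0.885,0.25,0.027,0,0,0]],
])

```text
clock: 20.15
tool_pos: [0.517, -0.2123, 0.1485]
orientation: [179.9, 0.0, -65.9]
force: [-0.0, 0.6, -0.5]
opening: 0.0879
gripper_force: 0.0
```

```bash
python3 - <<'E'
from h import *
p,d=snapshot("top"); a=cv2.resize(p[180:255,220:310,::-1],None,fx=6.6,fy=6.6,interpolation=cv2.INTER_CUBIC)
q,e=snapshot("side"); b=cv2.resize(q[240:300,380:440,::-1],None,fx=5,fy=5,interpolation=cv2.INTER_CUBIC)
c=np.zeros((600,594,3),np.uint8); c[:495]=a; cv2.imwrite("pics/t5.png",c[:495]); cv2.imwrite("pics/s5.png",b)
print((proj("side",[(.518,-.212,.0505),(.518,-.212,.003)])-[380,240])*5)
E
python3 plan.py "[(.518,-.212,.046,-66)]"
```

```text
[[155.03778604 133.47485508]
 [145.16311938 177.58179759]]
t 20.2 [ 0.5173 -0.212   0.1491] [180.    0.  -65.8] open 0.088 gf 0.0
-> (0.518, -0.212, 0.046, -66)
   [0.001, -0.003, 0.516, 0.0, 0.0, 0.003]
   [0.001, -0.003, 0.516, 0.0, 0.0, 0.003]
```

View pics/t5.png

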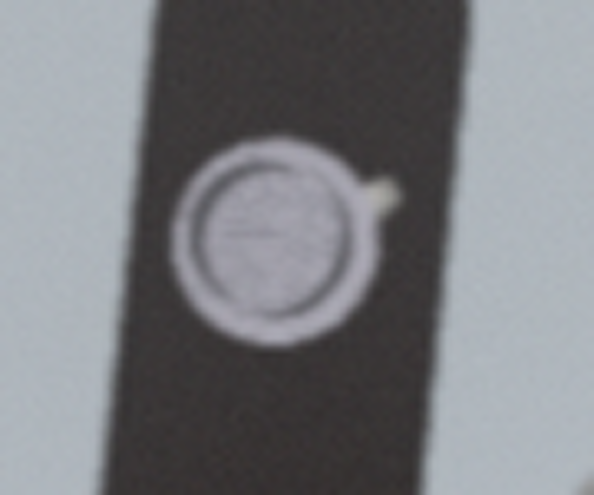

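View pics/s5.png

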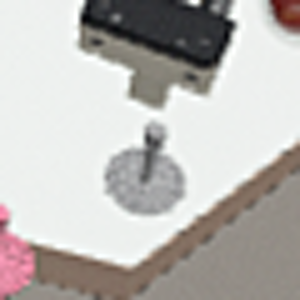

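The top crop (6.6x, offset 220,180) shows the filter seated level on the cup: flange centre (277,243), chamber rim (271,239). The side crop (5x, offset 380,240) has the press knob at (155,131) and its disc at (145,181), both within 1 px of prediction.

>>> step_arm([
  [[0.0,-0.005,0.25,0,0,0],[0.0,-0.005,0.5,0,0,0],[0.0,-0.005,0.7,0,0,0],[0.0,-0.005,0.7,0,0,0]],
])

```text
clock: 20.65
tool_pos: [0.5159, -0.2117, 0.0769]
orientation: [179.8, 0.1, -65.9]
force: [0.3, 0.2, -0.0]
opening: 0.0877
gripper_force: 0.0
```

>>> step_arm([
  [[0,0,0.15,0,0,0],[0,0,0.3,0,0,0],[0,0,0.33,0,0,0],[0,0,0.33,0,0,0],[0,0,0.33,0,0,0]],
])

```text
clock: 21.15
tool_pos: [0.5185, -0.213, 0.0474]
orientation: [-179.9, -0.1, -65.9]
force: [-0.6, -0.1, 0.6]
opening: 0.0876
gripper_force: 0.0
```

```bash
python3 plan.py "[(.518,-.212,.0462,-66)]"; python3 - <<'E'
from h import *
f=lambda u,v:[[u/6.6+220-.42,v/6.6+180-.42]]
print(onplane("top",f(271,239),.101),onplane("top",f(277,243),.057))
E
```

```text
t 21.1 [ 0.5185 -0.213   0.0474] [-1.799e+02 -1.000e-01 -6.590e+01] open 0.0876 gf 0.0
-> (0.518, -0.212, 0.0462, -66)
   [-0.011, 0.0, 0.012, -0.002, -0.002, 0.004]
[[0.4377264  0.32695035 0.101     ]] [[0.43885269 0.33046612 0.057     ]]
```

>>> step_arm([
  [[-0.01,0,0.01,0,0,0],[-0.01,0,0.01,0,0,0],[-0.01,0,0.01,0,0,0],[-0.01,0,0.01,0,0,0],[-0.01,0,0.01,0,0,0],[-0.01,0,0.01,0,0,0],[-0.01,0,0.01,0,0,0],[-0.01,0,0.01,0,0,0],[-0.01,0,0.01,0,0,0],[-0.01,0,0.01,0,0,0],[-0.01,0,0.01,0,0,0],[-0.01,0,0.01,0,0,0]],
], jaw=255)

```text
clock: 22.35
tool_pos: [0.5172, -0.2122, 0.0452]
orientation: [180.0, 0.0, -65.9]
force: [0.1, 0.3, -0.5]
opening: 0.0125
gripper_force: 30.0
```

>>> step_arm([
  [[0,0,-0.1,0,0,0],[0,0,-0.3,0,0,0],[0,0,-0.6,0,0,0],[0,0,-0.9,0,0,0],[0,0,-1,0,0,0],[0,0,-1,0,0,0],[0,0,-1,0,0,0]],
])

```text
clock: 23.05
tool_pos: [0.5167, -0.2121, 0.1448]
orientation: [180.0, 0.0, -66.0]
force: [-0.1, 0.2, -1.4]
opening: 0.0126
gripper_force: 30.0
```

```bash
python3 plan.py "[(.518,-.212,.18,-66),(.438,.3335,.18,-66)]"; python3 - <<'E'
from h import *
q,e=snapshot("side"); cv2.imwrite("pics/s6.png",cv2.resize(q[200:300,360:460,::-1],None,fx=6,fy=6,interpolation=cv2.INTER_CUBIC))
E
```

```text
t 23.1 [ 0.5167 -0.2121  0.1448] [180.   0. -66.] open 0.0126 gf 30.0
-> (0.518, -0.212, 0.18, -66)
   [0.004, -0.012, -0.352, 0.0, 0.001, 0.002]
-> (0.438, 0.3335, 0.18, -66)
   [-0.885, -0.248, -0.0, 0.0, 0.0, 0.0]
   [-0.885, -0.248, -0.0, 0.0, 0.0, 0.0]
   [-0.885, -0.248, -0.0, 0.0, 0.0, 0.0]
   [-0.885, -0.248, -0.0, 0.0, 0.0, 0.0]
   [-0.885, -0.248, -0.0, 0.0, 0.0, 0.0]
   [-0.885, -0.248, -0.0, 0.0, 0.0, 0.0]
```

View pics/s6.png

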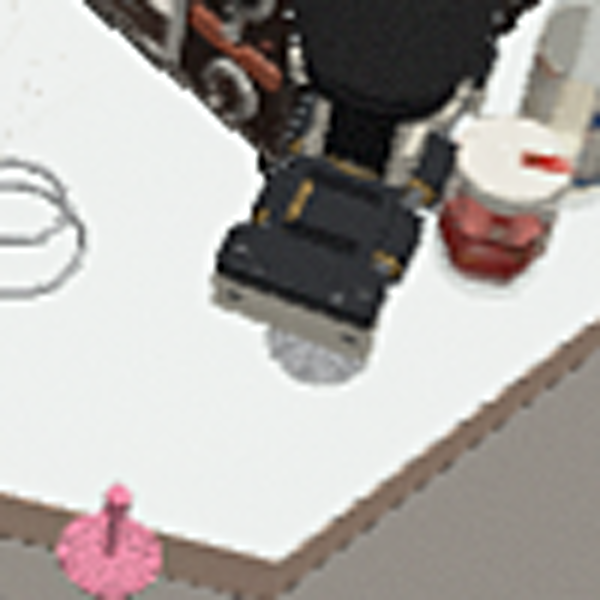

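The press is held by its knob, and its disc looks level at about (318,355) in the crop. I'll carry it over the filter.

>>> step_arm([
  [[0,0,-0.15,0,0,0],[0,0,-0.35,0,0,0],[0,0,-0.35,0,0,0]],
])

```text
clock: 23.4
tool_pos: [0.5169, -0.2124, 0.1811]
orientation: [-180.0, -0.1, -65.9]
force: [0.2, 0.3, -0.1]
opening: 0.0123
gripper_force: 30.0
```

>>> step_arm([
  [[-0.2,-0.06,0,0,0,0],[-0.5,-0.14,0,0,0,0],[-0.885,-0.248,0,0,0,0],[-0.885,-0.248,0,0,0,0]],
])

```text
clock: 23.8
tool_pos: [0.5031, -0.1183, 0.1789]
orientation: [180.0, 0.1, -65.8]
force: [0.7, 0.1, -0.4]
opening: 0.0122
gripper_force: 30.0
```

>>> step_arm([
  [[-0.3,-0.08,0,0,0,0],[-0.6,-0.17,0,0,0,0],[-0.885,-0.248,0,0,0,0],[-0.885,-0.248,0,0,0,0]],
])

```text
clock: 24.2
tool_pos: [0.49, -0.0283, 0.1792]
orientation: [180.0, 0.0, -65.8]
force: [-0.2, 0.4, -0.9]
opening: 0.0125
gripper_force: 30.0
```

>>> step_arm([
  [[-0.3,-0.08,0,0,0,0],[-0.6,-0.17,0,0,0,0],[-0.885,-0.248,0,0,0,0],[-0.885,-0.248,0,0,0,0]],
])

```text
clock: 24.6
tool_pos: [0.4769, 0.0624, 0.1794]
orientation: [180.0, 0.0, -65.8]
force: [0.5, 0.2, -0.1]
opening: 0.0127
gripper_force: 30.0
```

>>> step_arm([
  [[-0.3,-0.08,0,0,0,0],[-0.6,-0.17,0,0,0,0],[-0.885,-0.248,0,0,0,0],[-0.885,-0.248,0,0,0,0]],
])

```text
clock: 25.0
tool_pos: [0.4637, 0.1532, 0.1794]
orientation: [180.0, 0.0, -65.8]
force: [0.5, -0.6, -0.5]
opening: 0.0125
gripper_force: 30.0
```

>>> step_arm([
  [[-0.3,-0.08,0,0,0,0],[-0.6,-0.17,0,0,0,0],[-0.885,-0.248,0,0,0,0],[-0.885,-0.248,0,0,0,0]],
])

```text
clock: 25.4
tool_pos: [0.4504, 0.244, 0.1794]
orientation: [180.0, -0.0, -65.9]
force: [-0.4, -1.0, 0.3]
opening: 0.0126
gripper_force: 30.0
```

>>> step_arm([
  [[-0.3,-0.08,0,0,0,0],[-0.6,-0.17,0,0,0,0],[-0.885,-0.248,0,0,0,0],[-0.885,-0.248,0,0,0,0],[-0.885,-0.248,0,0,0,0],[-0.885,-0.248,0,0,0,0]],
])

```text
clock: 26.0
tool_pos: [0.4369, 0.3319, 0.1796]
orientation: [179.9, -0.0, -66.0]
force: [1.2, -0.4, -0.0]
opening: 0.0126
gripper_force: 30.0
```

```bash
python3 plan.py "[(.4375,.333,.152,-66)]"
```

```text
t 26.0 [0.4369 0.3319 0.1796] [179.9  -0.  -66. ] open 0.0126 gf 30.0
-> (0.4375, 0.333, 0.152, -66)
   [-0.007, -0.011, 0.276, 0.002, -0.001, 0.0]
```

>>> step_arm([
  [[-0.007,-0.011,0.1,0,0,0],[-0.007,-0.011,0.2,0,0,0],[-0.007,-0.011,0.26,0,0,0],[-0.007,-0.011,0.27,0,0,0],[-0.007,-0.011,0.27,0,0,0],[-0.007,-0.011,0.27,0,0,0]],
])

```text
clock: 26.6
tool_pos: [0.4375, 0.3345, 0.1535]
orientation: [-180.0, 0.0, -65.9]
force: [-0.4, 0.5, -0.8]
opening: 0.0127
gripper_force: 30.0
```

```bash
python3 plan.py "[(.4375,.333,.140,-66),(.4375,.333,.1027,-66)]"; python3 - <<'E'
from h import *
print(proj("side",[(.4375,.333,.11)]))
q,e=snapshot("side"); cv2.imwrite("pics/s7.png",cv2.resize(q[120:240,220:340,::-1],None,fx=5,fy=5,interpolation=cv2.INTER_CUBIC))
E
```

```text
t 26.6 [0.4375 0.3345 0.1535] [-180.     0.   -65.9] open 0.0127 gf 30.0
-> (0.4375, 0.333, 0.14, -66)
   [0.014, 0.006, 0.135, -0.001, 0.0, 0.003]
-> (0.4375, 0.333, 0.1027, -66)
   [0.0, -0.0, 0.373, 0.0, 0.0, 0.0]
[[285.15372052 171.54627955]]
```

View pics/s7.png

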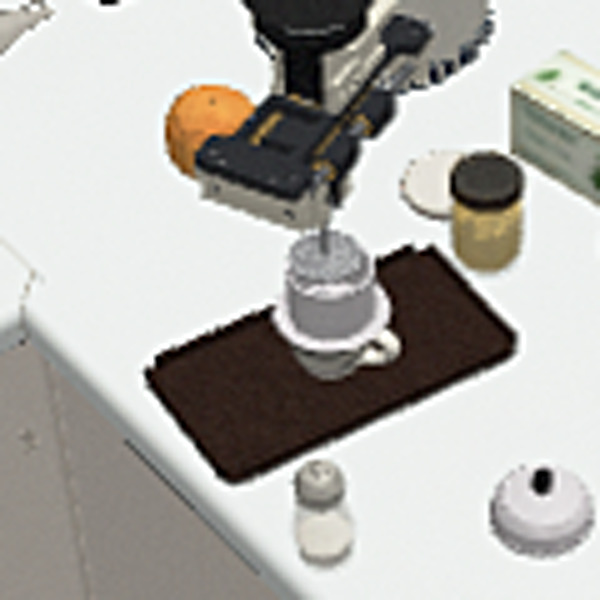

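The press disc (about 287..372) hangs just over the filter chamber (about 286..378), aligned to within about 1 mm and level. I'll go down slowly.

>>> step_arm([
  [[0.012,0.006,0.05,0,0,0],[0.012,0.006,0.1,0,0,0],[0.012,0.006,0.14,0,0,0],[0.012,0.006,0.16,0,0,0],[0.012,0.006,0.16,0,0,0]],
])

```text
clock: 27.15
tool_pos: [0.4371, 0.3328, 0.1368]
orientation: [180.0, -0.0, -65.9]
force: [0.8, -0.6, -0.9]
opening: 0.0123
gripper_force: 30.0
```

Inside the chamber with no contact force. Continuing to near the floor.

>>> step_arm([
  [[0,0,0.06,0,0,0],[0,0,0.12,0,0,0],[0,0,0.18,0,0,0],[0,0,0.24,0,0,0],[0,0,0.28,0,0,0],[0,0,0.31,0,0,0],[0,0,0.31,0,0,0],[0,0,0.31,0,0,0]],
])

```text
clock: 27.95
tool_pos: [0.4373, 0.3331, 0.1063]
orientation: [-180.0, -0.0, -65.9]
force: [0.1, 0.7, -0.6]
opening: 0.0126
gripper_force: 30.0
```

>>> step_arm([
  [[0,0,0.01,0,0,0],[0,0,0.02,0,0,0],[0,0,0.03,0,0,0],[0,0,0.03,0,0,0],[0,0,0.03,0,0,0]],
])

```text
clock: 28.45
tool_pos: [0.4373, 0.333, 0.1033]
orientation: [180.0, -0.0, -65.9]
force: [-0.1, 0.1, -0.4]
opening: 0.0124
gripper_force: 30.0
```

>>> step_arm([
  [[0,0,0.003,0,0,0],[0,0,0.003,0,0,0],[0,0,0.003,0,0,0],[0,0,0.003,0,0,0],[0,0,0.003,0,0,0],[0,0,0.003,0,0,0]],
], jaw=0)

```text
clock: 29.05
tool_pos: [0.4373, 0.333, 0.103]
orientation: [180.0, -0.0, -65.9]
force: [-0.5, -0.2, 0.3]
opening: 0.0549
gripper_force: 0.0
```

>>> step_arm([
  [[0,0,-0.1,0,0,0],[0,0,-0.3,0,0,0],[0,0,-0.6,0,0,0],[0,0,-0.6,0,0,0],[0,0,-0.6,0,0,0]],
])

```text
clock: 29.55
tool_pos: [0.4376, 0.3335, 0.1643]
orientation: [-179.9, 0.1, -65.9]
force: [-0.6, 0.6, -0.5]
opening: 0.0874
gripper_force: 0.0
```

```bash
python3 plan.py "[(.461,.123,.13,-66),(.461,.123,.031,-66)]"
```

```text
t 29.6 [0.4376 0.3335 0.1643] [-1.799e+02  1.000e-01 -6.590e+01] open 0.0874 gf 0.0
-> (0.461, 0.123, 0.13, -66)
   [0.673, 0.215, 0.113, -0.001, 0.001, 0.001]
   [0.673, 0.215, 0.113, -0.001, 0.001, 0.001]
   [0.673, 0.214, 0.114, -0.001, 0.001, 0.001]
-> (0.461, 0.123, 0.031, -66)
   [0.0, -0.0, 0.99, 0.0, 0.0, 0.0]
```

>>> step_arm([
  [[0.35,0.1,0,0,0,0],[0.67,0.215,0.11,0,0,0],[0.67,0.215,0.11,0,0,0]],
])

```text
clock: 29.85
tool_pos: [0.4433, 0.259, 0.1501]
orientation: [179.8, -0.1, -66.1]
force: [-0.9, 1.0, -0.1]
opening: 0.0876
gripper_force: 0.0
```

>>> step_arm([
  [[0.35,0.1,0.06,0,0,0],[0.67,0.215,0.11,0,0,0],[0.67,0.215,0.11,0,0,0]],
])

```text
clock: 30.15
tool_pos: [0.4514, 0.1898, 0.1397]
orientation: [179.8, -0.0, -66.1]
force: [0.4, 0.8, 0.6]
opening: 0.0879
gripper_force: 0.0
```

>>> step_arm([
  [[0.35,0.1,0.06,0,0,0],[0.67,0.215,0.11,0,0,0],[0.67,0.215,0.11,0,0,0],[0.67,0.215,0.11,0,0,0],[0.67,0.215,0.11,0,0,0]],
])

```text
clock: 30.65
tool_pos: [0.4606, 0.1239, 0.1301]
orientation: [-180.0, 0.0, -65.9]
force: [0.6, 0.6, 0.6]
opening: 0.0877
gripper_force: 0.0
```

```bash
python3 plan.py "[(.461,.123,.031,-66)]"; python3 - <<'E'
from h import *
q,e=snapshot("top"); cv2.imwrite("pics/t8.png",cv2.resize(q[180:255,220:310,::-1],None,fx=6.6,fy=6.6,interpolation=cv2.INTER_CUBIC))
E
```

```text
t 30.6 [0.4606 0.1239 0.1301] [-180.     0.   -65.9] open 0.0877 gf 0.0
-> (0.461, 0.123, 0.031, -66)
   [0.01, 0.001, 0.991, -0.001, 0.0, 0.003]
```

View pics/t8.png

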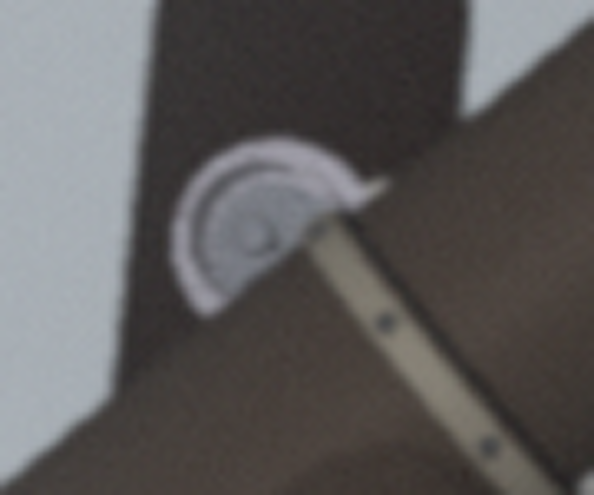

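The grey press disc lies inside the chamber, knob at about (262,235). The flange edges (172 left, 138 top) haven't moved. Next is the lid.

>>> step_arm([
  [[0.01,0,0.25,0,0,0],[0.01,0,0.5,0,0,0],[0.01,0,0.75,0,0,0],[0.01,0,0.95,0,0,0],[0.01,0,0.985,0,0,0],[0.01,0,0.985,0,0,0],[0.01,0,0.985,0,0,0]],
])

```text
clock: 31.4
tool_pos: [0.4614, 0.1231, 0.0323]
orientation: [-179.9, 0.0, -65.9]
force: [0.2, -0.7, 0.2]
opening: 0.0874
gripper_force: 0.0
```

>>> step_arm([
  [[0,0,0.005,0,0,0],[0,0,0.005,0,0,0],[0,0,0.005,0,0,0],[0,0,0.005,0,0,0],[0,0,0.005,0,0,0],[0,0,0.005,0,0,0],[0,0,0.005,0,0,0],[0,0,0.005,0,0,0],[0,0,0.005,0,0,0],[0,0,0.005,0,0,0],[0,0,0.005,0,0,0],[0,0,0.005,0,0,0]],
], jaw=255)

```text
clock: 32.6
tool_pos: [0.4607, 0.1222, 0.0309]
orientation: [180.0, -0.0, -65.9]
force: [0.1, -0.3, 0.1]
opening: 0.0125
gripper_force: 30.0
```

>>> step_arm([
  [[0,0,-0.1,0,0,0],[0,0,-0.3,0,0,0],[0,0,-0.6,0,0,0],[0,0,-0.9,0,0,0],[0,0,-1,0,0,0],[0,0,-1,0,0,0],[0,0,-1,0,0,0]],
])

```text
clock: 33.3
tool_pos: [0.4602, 0.1221, 0.1305]
orientation: [180.0, 0.0, -66.0]
force: [-0.1, -1.0, -0.8]
opening: 0.0125
gripper_force: 30.0
```

```bash
python3 plan.py "[(.461,.123,.175,-66),(.4375,.333,.175,-66)]"
```

```text
t 33.3 [0.4602 0.1221 0.1305] [180.   0. -66.] open 0.0125 gf 30.0
-> (0.461, 0.123, 0.175, -66)
   [-0.006, -0.01, -0.445, 0.001, 0.001, 0.002]
-> (0.4375, 0.333, 0.175, -66)
   [-0.671, -0.213, -0.0, 0.0, 0.0, 0.0]
   [-0.671, -0.213, -0.0, 0.0, 0.0, 0.0]
   [-0.671, -0.213, -0.0, 0.0, 0.0, 0.0]
```

>>> step_arm([
  [[0,-0.01,-0.2,0,0,0],[0,-0.01,-0.45,0,0,0],[0,-0.01,-0.45,0,0,0]],
])

```text
clock: 33.6
tool_pos: [0.4627, 0.1232, 0.1774]
orientation: [-179.9, -0.0, -65.9]
force: [0.8, 1.0, 0.0]
opening: 0.0127
gripper_force: 30.0
```

>>> step_arm([
  [[-0.2,-0.07,0,0,0,0],[-0.45,-0.14,0,0,0,0],[-0.67,-0.213,0,0,0,0],[-0.67,-0.213,0,0,0,0]],
])

```text
clock: 34.0
tool_pos: [0.4532, 0.1941, 0.1742]
orientation: [179.9, -0.0, -65.8]
force: [-0.2, -0.5, -1.2]
opening: 0.0124
gripper_force: 30.0
```

>>> step_arm([
  [[-0.2,-0.07,0,0,0,0],[-0.45,-0.14,0,0,0,0],[-0.67,-0.213,0,0,0,0],[-0.67,-0.213,0,0,0,0]],
])

```text
clock: 34.4
tool_pos: [0.4454, 0.2637, 0.1743]
orientation: [179.9, -0.0, -65.8]
force: [0.5, -0.1, -1.1]
opening: 0.0125
gripper_force: 30.0
```

>>> step_arm([
  [[-0.2,-0.07,0,0,0,0],[-0.45,-0.14,0,0,0,0],[-0.67,-0.213,0,0,0,0],[-0.67,-0.213,0,0,0,0],[-0.67,-0.213,0,0,0,0],[-0.67,-0.213,0,0,0,0]],
])

```text
clock: 35.0
tool_pos: [0.4379, 0.3318, 0.1755]
orientation: [179.9, -0.0, -65.9]
force: [-0.3, 0.4, -0.4]
opening: 0.0127
gripper_force: 30.0
```

```bash
python3 plan.py "[(.4375,.333,.138,-66)]"; python3 - <<'E'
from h import *
q,e=snapshot("side"); cv2.imwrite("pics/s9.png",cv2.resize(q[120:240,220:340,::-1],None,fx=5,fy=5,interpolation=cv2.INTER_CUBIC))
E
```

```text
t 35.0 [0.4379 0.3318 0.1755] [179.9  -0.  -65.9] open 0.0127 gf 30.0
-> (0.4375, 0.333, 0.138, -66)
   [-0.013, -0.002, 0.375, 0.002, -0.001, 0.002]
```

View pics/s9.png

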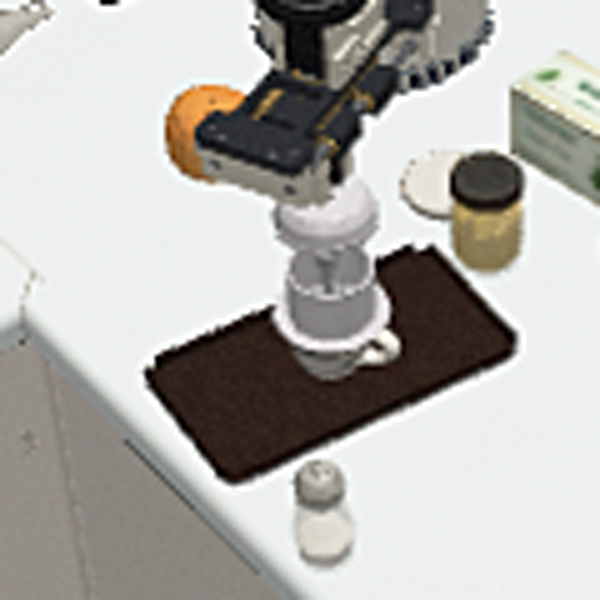

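The lid hangs level over the filter, centred at u≈326 against the chamber's 331. That gap matches the lean expected at that height. The press knob is visible inside, and the bystanders are in place.

>>> step_arm([
  [[-0.007,-0.002,0.1,0,0,0],[-0.007,-0.002,0.2,0,0,0],[-0.007,-0.002,0.3,0,0,0],[-0.007,-0.002,0.365,0,0,0],[-0.007,-0.002,0.365,0,0,0],[-0.007,-0.002,0.365,0,0,0]],
])

```text
clock: 35.65
tool_pos: [0.438, 0.333, 0.1393]
orientation: [180.0, -0.0, -65.9]
force: [-0.1, 0.1, -0.5]
opening: 0.0125
gripper_force: 30.0
```

```bash
python3 plan.py "[(.4375,.333,.1265,-66)]"
```

```text
t 35.6 [0.438  0.333  0.1393] [180.   -0.  -65.9] open 0.0125 gf 30.0
-> (0.4375, 0.333, 0.1265, -66)
   [-0.002, 0.004, 0.128, 0.001, -0.001, 0.002]
```

>>> step_arm([
  [[-0.002,0.004,0.03,0,0,0],[-0.002,0.004,0.06,0,0,0],[-0.002,0.004,0.08,0,0,0],[-0.002,0.004,0.09,0,0,0],[-0.002,0.004,0.09,0,0,0],[-0.002,0.004,0.09,0,0,0]],
])

```text
clock: 36.25
tool_pos: [0.4376, 0.333, 0.1305]
orientation: [-180.0, 0.0, -65.9]
force: [-0.5, -0.2, -0.7]
opening: 0.0128
gripper_force: 30.0
```

>>> step_arm([
  [[0,0,0.01,0,0,0],[0,0,0.02,0,0,0],[0,0,0.03,0,0,0],[0,0,0.04,0,0,0],[0,0,0.04,0,0,0],[0,0,0.04,0,0,0]],
])

```text
clock: 36.85
tool_pos: [0.4387, 0.334, 0.1286]
orientation: [-179.8, 0.0, -65.9]
force: [-1.9, -1.0, 12.6]
opening: 0.0126
gripper_force: 30.0
```

>>> step_arm([
  [[0,0,-0.02,0,0,0],[0,0,-0.02,0,0,0],[0,0,-0.02,0,0,0]],
])

```text
clock: 37.15
tool_pos: [0.4379, 0.3333, 0.1288]
orientation: [-179.9, 0.0, -65.9]
force: [-0.2, 0.3, 4.3]
opening: 0.0121
gripper_force: 30.0
```

```bash
python3 plan.py "[(.4375,.333,.128,-66)]"; python3 - <<'E'
from h import *
q,e=snapshot("side"); P=cloud("side",e)
r=np.hypot(P[:,0]-.4375,P[:,1]-.333)
# image rows down the column through the stack axis: brightness profile, pixel rows for known heights
for z in (.141,.123,.101,.095,.0575,.055,.006): print(z,proj("side",[(.4375,.333,z)])[0].round(1))
g=q[:,:,::-1].mean(2); c=int(proj("side",[(.4375,.333,.08)])[0][0]); print(c,[(v,int(g[v,c])) for v in range(155,205)])
m=(r<.06)&(P[:,2]>.0)
o=P[m]; 
for u in (c-8,c-4,c,c+4,c+8): 
    k=o[o[:,3]==u]; print(u,[(int(a[4]),round(a[2],3)) for a in k])
E
```

```text
t 37.1 [0.4379 0.3333 0.1288] [-179.9    0.   -65.9] open 0.0121 gf 30.0
-> (0.4375, 0.333, 0.128, -66)
   [0.002, 0.005, 0.008, -0.002, 0.001, 0.003]
0.141 [284.8 165.1]
0.123 [285.  168.9]
0.101 [285.3 173.4]
0.095 [285.3 174.6]
0.0575 [285.8 182.2]
0.055 [285.8 182.7]
0.006 [286.4 192.2]
285 [(155, 85), (156, 44), (157, 40), (158, 109), (159, 109), (160, 110), (161, 79), (162, 123), (163, 141), (164, 135), (165, 130), (166, 131), (167, 129), (168, 124), (169, 134), (170, 178), (171, 210), (172, 227), (173, 227), (174, 213), (175, 204), (176, 193), (177, 141), (178, 143), (179, 173), (180, 127), (181, 130), (182, 133), (183, 131), (184, 136), (185, 131), (186, 129), (187, 133), (188, 219), (189, 238), (190, 132), (191, 69), (192, 101), (193, 116), (194, 101), (195, 105), (196, 24), (197, 35), (198, 36), (199, 34), (200, 34), (201, 35), (202, 37), (203, 35), (204, 36)]
277 [(47, np.float64(0.572)), (48, np.float64(0.575)), (49, np.float64(0.577)), (50, np.float64(0.574)), (51, np.float64(0.575)), (52, np.float64(0.575)), (53, np.float64(0.574)), (54, np.float64(0.572)), (55, np.floa
[... 17668 characters left out ...]
(174, np.float64(0.112)), (175, np.float64(0.111)), (176, np.float64(0.103)), (177, np.float64(0.099)), (178, np.float64(0.088)), (179, np.float64(0.093)), (180, np.float64(0.092)), (181, np.float64(0.084)), (182, np.float64(0.086)), (183, np.float64(0.073)), (184, np.float64(0.069)), (185, np.float64(0.06)), (186, np.float64(0.055)), (187, np.float64(0.062)), (188, np.float64(0.061)), (189, np.float64(0.041)), (190, np.float64(0.036)), (191, np.float64(0.022)), (192, np.float64(0.024)), (193, np.float64(0.003)), (194, np.float64(0.003)), (195, np.float64(0.008)), (196, np.float64(0.011)), (197, np.float64(0.009)), (199, np.float64(0.006)), (200, np.float64(0.009)), (201, np.float64(0.004))]
```

>>> step_arm([
  [[0,0,0,0,0,0],[0,0,0,0,0,0],[0,0,0,0,0,0],[0,0,0,0,0,0],[0,0,0,0,0,0],[0,0,0,0,0,0],[0,0,0,0,0,0]],
], jaw=100)

```text
clock: 37.9
tool_pos: [0.4375, 0.333, 0.1284]
orientation: [180.0, -0.0, -65.9]
force: [-0.9, -0.6, -0.5]
opening: 0.0528
gripper_force: 0.0
```

>>> step_arm([
  [[0,0,-0.1,0,0,0],[0,0,-0.3,0,0,0],[0,0,-0.6,0,0,0],[0,0,-0.6,0,0,0],[0,0,-0.6,0,0,0]],
])

```text
clock: 38.4
tool_pos: [0.4378, 0.3335, 0.1898]
orientation: [-179.9, 0.1, -65.9]
force: [-0.3, 0.4, -0.2]
opening: 0.0529
gripper_force: 0.0
```

>>> step_arm([
  [[0.3,0.1,0,0,0,0],[0.7,0.2,0,0,0,0],[1,0.3,0,0,0,0],[1,0.3,0,0,0,0]],
], jaw=255)

```text
clock: 38.8
tool_pos: [0.4501, 0.2261, 0.1879]
orientation: [179.9, -0.0, -66.1]
force: [0.6, 0.4, -0.2]
opening: 0.0263
gripper_force: 0.0
```

>>> step_arm([
  [[0.3,0.1,0,0,0,0],[0.7,0.2,0,0,0,0],[1,0.3,0,0,0,0],[1,0.3,0,0,0,0]],
])

```text
clock: 39.2
tool_pos: [0.4636, 0.1232, 0.1879]
orientation: [179.9, -0.0, -66.1]
force: [0.2, 0.1, 0.6]
opening: 0.0009
gripper_force: 0.0
```

>>> step_arm([
  [[0.3,0.1,0,0,0,0],[0.7,0.2,0,0,0,0],[1,0.3,0,0,0,0],[1,0.3,0,0,0,0],[1,0.3,0,0,0,0]],
])

```text
clock: 39.7
tool_pos: [0.4776, 0.0223, 0.1881]
orientation: [180.0, 0.0, -66.0]
force: [-0.0, 0.4, -0.3]
opening: 0.0004
gripper_force: 0.0
```

```bash
cat > lid.py <<'E'
from h import *
# several frames of depth, averaged; lid surface height by radius / by quadrant, tilt of dome band
def study(n,c,zb):
    D=np.stack([snapshot(n)[1] for _ in range(8)]); d=np.where((D>0).all(0),D.mean(0),0)
    P=cloud(n,d); x=P[:,:2]-c; r=np.hypot(*x.T); m=(P[:,2]>zb+.004)&(r<.045)
    k=(P[:,2]>zb+.033)&(r<.012); print(n,"knob n",k.sum(),"max z",P[k,2].max() if k.any() else None,"mid",P[k,:2].mean(0).round(4) if k.any() else None)
    b=m&(r>.012)&(r<.034); A=np.c_[x[b],(x[b]**2).sum(1),np.ones(b.sum())]
    s=np.linalg.lstsq(A,P[b,2],rcond=None)[0]; print("  dome n",b.sum(),"coef",s.round(3),"apex z",(s[3]).round(4))
study("top",[.4375,.331],.095); study("side",[.4375,.331],.095)
E
python3 lid.py; python3 - <<'E'
from h import *
q,_=snapshot("top"); cv2.imwrite("pics/final_t.png",q[:,:,::-1]); h=q.astype(int)
m=(h.min(2)>120).astype(np.uint8); m[:, :240]=0; m[:,290:]=0; m[:190]=0; m[255:]=0
# lid and flange blob on the dark tray
n,l,s,c=cv2.connectedComponentsWithStats(m)
for i in range(1,n):
    if s[i,4]>80: print(s[i],c[i].round(1))
E
```

```text
top knob n 15 max z 0.19625321181825917 mid [0.4408 0.3319]
  dome n 260 coef [ 0.051  0.037 -9.372  0.128] apex z 0.1285
side knob n 26 max z 0.14786136274573947 mid [0.435  0.3312]
  dome n 216 coef [ 2.0000e-03  3.2200e-01 -1.9014e+01  1.4000e-01] apex z 0.1402
[246 201  27  25 301] [255.9 210.5]
```

```bash
python3 - <<'E'
from h import *
def st(d,c,zb,zlo):
    P=cloud("top",d); x=P[:,:2]-c; r=np.hypot(*x.T); b=(r>.012)&(r<.032)&(P[:,2]>zb+zlo)&(P[:,2]<zb+.04)
    for _ in range(3):
        A=np.c_[x[b],(x[b]**2).sum(1),np.ones(b.sum())]; s=np.linalg.lstsq(A,P[b,2],rcond=None)[0]
        e=P[:,2]-np.c_[x,(x**2).sum(1),np.ones(len(x))]@s; b&=abs(e)<.006
    print(b.sum(),s.round(4))
st(np.load("top0.npy"),[.4612,.1212],0,.004)
D=np.stack([snapshot("top")[1] for _ in range(8)]); d=np.where((D>0).all(0),D.mean(0),0)
for c in ([.4375,.331],[.4375,.333]): st(d,c,.095,.004)
E
python3 plan.py "[(.4375,.333,.188,-66)]"
```

```text
347 [ 0.0164 -0.0127 -7.9763  0.0301]
232 [ 0.0369  0.0163 -7.0233  0.1276]
241 [ 0.0401 -0.0272 -8.1932  0.1282]
t 41.0 [0.4776 0.0224 0.1885] [180.   -0.  -65.9] open 0.0006 gf 0.0
-> (0.4375, 0.333, 0.188, -66)
   [-0.75, -0.225, 0.001, 0.0, -0.0, 0.001]
   [-0.75, -0.225, 0.001, 0.0, -0.0, 0.001]
   [-0.75, -0.225, 0.001, 0.0, -0.0, 0.001]
   [-0.75, -0.224, 0.001, 0.0, -0.0, 0.001]
```

>>> step_arm([
  [[0.4,0.1,0,0,0,0],[0.9,0.2,0,0,0,0],[1,0.25,0,0,0,0],[1,0.25,0,0,0,0]],
])

```text
clock: 41.35
tool_pos: [0.4954, -0.0808, 0.1881]
orientation: [180.0, 0.0, -66.1]
force: [0.1, 0.1, -0.2]
opening: 0.0005
gripper_force: 0.0
```

>>> step_arm([
  [[0.4,0.1,0,0,0,0],[0.9,0.2,0,0,0,0],[1,0.25,0,0,0,0],[1,0.25,0,0,0,0],[1,0.25,0,0,0,0]],
])

```text
clock: 41.85
tool_pos: [0.5133, -0.1798, 0.1883]
orientation: [180.0, 0.0, -66.0]
force: [-0.3, 0.5, -0.3]
opening: 0.0003
gripper_force: 0.0
```

```bash
python3 - <<'E'
from h import *
T=np.stack([snapshot("top")[0] for _ in range(4)]).mean(0).mean(2)
print("top rows 196..236 cols 242..282 (/10)")
for v in range(196,237): print(v," ".join("%2d"%(T[v,u]/10) for u in range(242,283)))
S=np.stack([snapshot("side")[0] for _ in range(4)]).mean(0).mean(2)
print("side rows 150..200 cols 268..306")
for v in range(152,200): print(v," ".join("%2d"%(S[v,u]/10) for u in range(268,307)))
E
```

```text
top rows 196..236 cols 242..282 (/10)
196  8  6  5  5  5  5  5  5  5  5  5  6  5  5  5  5  5  5  5  5  5  5  5  5  5  5  5  5  5  5  5  5  5  5  5  5  5  5  5  6  5
197  8  6  5  5  5  5  5  5  6  5  5  5  5  5  6  5  5  6  5  5  5  5  5  5  5  5  5  6  5  5  5  5  5  5  5  5  5  5  5  5  5
198  7  6  5  5  5  5  5  5  5  5  6  5  5  5  5  5  5  5  5  5  5  5  5  5  5  5  5  5  5  5  5  5  5  5  5  5  5  5  5  5  6
199  7  6  5  5  6  5  5  5  5  5  5  5  6  5  6  5  5  6  5  6  6  6  6  5  5  5  5  5  5  5  5  5  5  5  5  5  5  5  5  5  6
200  7  6  6  5  6  5  5  5  5  6  5  5  5  6  6  6  6  6  7  8  8  8  7  6  6  5  5  5  5  5  5  5  5  5  5  5  5  5  5  5  6
201  6  6  6  5  5  5  5  5  5  5  6  6  6  7  8  8  9  9 10 11 12 12 11 10  9  8  7  6  5  5  5  5  5  5  5  5  5  5  5  5  6
202  6  5  5  6  5  6  5  5  6  6  7  8  9 11 12 12 12 12 12 13 13 14 14 14 14 12 10  8  6  6  5  5  5  5  5  5  5  5  5  5  6
203  6  5  6  5  5  5  5  6  7  9 10 12 13 13 14 14 14 14 14 14 14 13 13 14 15 15 14 12 10  8  6  5  5  5  5  5  5  5  5  5  5
204  6  5  5  5  6  5  6  8 10 12 13 14 15 15 
[... 9285 characters left out ...]
 3  3  3  3  3  2  4  9 10 10 10 10 10 10 11  7  3  3  3  3  3  3  3  3  3  3  3  3  3  3  3  3
195  3  3  3  3  3  3  3  3  3  3  3  3  3  3  2  6 10 10 11  8  6  2  2  3  3  3  3  3  3  3  3  3  3  3  3  3  4  3  3
196  3  3  3  3  3  3  3  3  3  3  3  3  3  3  3  2  2  2  2  2  2  3  3  3  3  3  3  3  3  3  3  3  3  3  3  3  3  4  3
197  3  3  3  3  3  3  2  3  3  3  3  3  3  3  3  3  3  3  3  3  3  3  3  3  3  3  3  3  3  4  3  3  3  3  3  3  2  1  1
198  3  3  3  3  3  3  3  3  3  3  3  3  3  3  3  3  3  3  3  3  3  3  4  3  3  3  3  3  3  3  3  3  3  3  2  1  0  1  5
199  3  3  3  3  3  3  3  3  3  3  3  3  3  3  3  3  4  3  3  3  3  3  3  3  3  3  3  3  3  3  3  3  2  1  0  1  5 10 20
```

```bash
python3 - <<'E'
from h import *
T=np.stack([snapshot("top")[0] for _ in range(4)]).mean(0).mean(2); S=np.stack([snapshot("side")[0] for _ in range(4)]).mean(0).mean(2)
def cen(I,u0,u1,v0,v1,ref):
    w=np.clip(ref-I[v0:v1,u0:u1],0,None); w[w<25]=0; V,U=np.mgrid[v0:v1,u0:u1]; return [(w*U).sum()/w.sum(),(w*V).sum()/w.sum()]
kt=cen(T,251,262,209,220,160); ks=cen(S,281,289,161,170,210)
print(kt,ks,"knob now",tri(kt,ks), onplane("top",[kt],.134))
t0=cv2.imread("pics/top0.png").mean(2); s0=cv2.imread("pics/side0.png").mean(2)
kt=cen(t0,332,345,203,213,150); ks=cen(s0,325,332,211,220,200); print(kt,ks,"knob start",tri(kt,ks),onplane("top",[kt],.039))
# flange ellipse / lid outline in top: bright mask edge fit
m=(T>95).astype(np.uint8); m[:,:240]=0;m[:,285:]=0;m[:195]=0;m[240:]=0
c=max(cv2.findContours(m,0,1)[0],key=cv2.contourArea)[:,0].astype(float)
f=c[(c[:,1]>221)|((c[:,0]>264)&(c[:,1]<204))]; f=f[(f[:,0]>254)]
def circ(p): A=np.c_[2*p,np.ones(len(p))]; s=np.linalg.lstsq(A,(p**2).sum(1),rcond=None)[0]; return s[:2],np.sqrt(s[2]+s[:2]@s[:2])
k=circ(f); print("flange px",k,onplane("top",[k[0]],.0575))
l=c[(c[:,0]<258)&(c[:,1]<224)]; k=circ(l); print("lid skirt px",k,[onplane("top",[k[0]],z)[0].round(4) for z in(.095,.099)],"r mm",k[1]/451.3*1.19*1000)
E
```

```text
[np.float64(256.36796240922683), np.float64(214.27864160615124)] [np.float64(284.4911595394737), np.float64(165.36998869243422)] knob now [0.4382 0.3334 0.1389] [[0.43961257 0.33332175 0.134     ]]
[np.float64(338.0868932038835), np.float64(207.54927184466024)] [np.float64(327.94861021331616), np.float64(215.83236371471665)] knob start [0.4608 0.1225 0.041 ] [[0.46182533 0.12183971 0.039     ]]
flange px (array([261.17579901, 216.15580152]), np.float64(15.450578654586803)) [[0.43949203 0.33141285 0.0575    ]]
lid skirt px (array([257.86336067, 214.91236388]), np.float64(13.150213409550418)) [array([0.4405, 0.3351, 0.095 ]), array([0.4403, 0.3345, 0.099 ])] r mm 34.67483704268778
```

The knob has risen 98 mm where 95 was due, so the lid isn't home: it sits about 3 mm high, roughly 2–3 mm off towards +y from the flange. I'll regrip it and ease it home.

```bash
python3 plan.py "[(.4375,.333,.188,-66),(.4375,.333,.129,-66)]"
```

```text
t 42.6 [ 0.5135 -0.1807  0.1884] [180.    0.  -65.9] open 0.0004 gf 0.0
-> (0.4375, 0.333, 0.188, -66)
   [-0.833, -0.233, 0.001, 0.0, 0.0, 0.0]
   [-0.833, -0.233, 0.001, 0.0, 0.0, 0.0]
   [-0.833, -0.233, 0.001, 0.0, 0.0, 0.0]
   [-0.834, -0.233, 0.001, 0.0, 0.0, 0.0]
   [-0.834, -0.233, 0.001, 0.0, 0.0, 0.0]
   [-0.834, -0.233, 0.001, 0.0, 0.0, 0.0]
-> (0.4375, 0.333, 0.129, -66)
   [0.0, -0.0, 0.59, 0.0, 0.0, 0.0]
```

>>> step_arm([
  [[-0.4,-0.1,0,0,0,0],[-0.833,-0.233,0,0,0,0],[-0.833,-0.233,0,0,0,0]],
], jaw=100)

```text
clock: 42.95
tool_pos: [0.5005, -0.0918, 0.1887]
orientation: [-180.0, 0.0, -65.8]
force: [0.3, -0.1, 1.0]
opening: 0.019
gripper_force: 0.0
```

>>> step_arm([
  [[-0.4,-0.1,0,0,0,0],[-0.833,-0.233,0,0,0,0],[-0.833,-0.233,0,0,0,0]],
])

```text
clock: 43.25
tool_pos: [0.4881, -0.0061, 0.1888]
orientation: [-179.9, 0.0, -65.7]
force: [0.1, 1.0, -0.0]
opening: 0.0432
gripper_force: 0.0
```

>>> step_arm([
  [[-0.4,-0.1,0,0,0,0],[-0.833,-0.233,0,0,0,0],[-0.833,-0.233,0,0,0,0]],
])

```text
clock: 43.55
tool_pos: [0.4757, 0.0794, 0.1888]
orientation: [-179.9, 0.0, -65.7]
force: [0.7, 0.5, 0.1]
opening: 0.053
gripper_force: 0.0
```

>>> step_arm([
  [[-0.4,-0.1,0,0,0,0],[-0.833,-0.233,0,0,0,0],[-0.833,-0.233,0,0,0,0]],
])

```text
clock: 43.85
tool_pos: [0.4631, 0.1648, 0.1887]
orientation: [-179.9, 0.0, -65.8]
force: [-0.5, -0.4, -0.4]
opening: 0.0529
gripper_force: 0.0
```

>>> step_arm([
  [[-0.4,-0.1,0,0,0,0],[-0.833,-0.233,0,0,0,0],[-0.833,-0.233,0,0,0,0]],
])

```text
clock: 44.15
tool_pos: [0.4506, 0.2503, 0.1885]
orientation: [-179.9, 0.0, -65.8]
force: [-0.2, -0.6, 0.7]
opening: 0.0531
gripper_force: 0.0
```

>>> step_arm([
  [[-0.4,-0.1,0,0,0,0],[-0.833,-0.233,0,0,0,0],[-0.833,-0.233,0,0,0,0],[-0.833,-0.233,0,0,0,0],[-0.833,-0.233,0,0,0,0],[-0.833,-0.233,0,0,0,0]],
])

```text
clock: 44.75
tool_pos: [0.4377, 0.3315, 0.1885]
orientation: [180.0, -0.0, -66.0]
force: [-0.8, -0.2, 0.2]
opening: 0.0536
gripper_force: 0.0
```

```bash
python3 plan.py "[(.4375,.333,.1305,-66)]"
```

```text
t 44.8 [0.4377 0.3315 0.1885] [180.  -0. -66.] open 0.0536 gf 0.0
-> (0.4375, 0.333, 0.1305, -66)
   [-0.015, -0.004, 0.58, 0.0, -0.0, -0.0]
```

>>> step_arm([
  [[-0.007,-0.004,0.2,0,0,0],[-0.007,-0.004,0.4,0,0,0],[-0.007,-0.004,0.54,0,0,0],[-0.007,-0.004,0.57,0,0,0],[-0.007,-0.004,0.57,0,0,0],[-0.007,-0.004,0.57,0,0,0]],
])

```text
clock: 45.35
tool_pos: [0.438, 0.3336, 0.1324]
orientation: [-179.9, 0.0, -66.0]
force: [-0.3, 0.3, 0.1]
opening: 0.0535
gripper_force: 0.0
```

>>> step_arm([
  [[0,0,0,0,0,0],[0,0,0,0,0,0],[0,0,0,0,0,0],[0,0,0,0,0,0],[0,0,0,0,0,0],[0,0,0,0,0,0],[0,0,0,0,0,0],[0,0,0,0,0,0]],
], jaw=255)

```text
clock: 46.15
tool_pos: [0.4376, 0.3336, 0.1315]
orientation: [-180.0, 0.0, -65.9]
force: [1.1, 0.0, 0.7]
opening: 0.0127
gripper_force: 30.0
```

>>> step_arm([
  [[0,0,0.005,0,0,0],[0,0,0.01,0,0,0],[0,0,0.01,0,0,0]],
])

```text
clock: 46.45
tool_pos: [0.4379, 0.3339, 0.1312]
orientation: [-179.9, 0.0, -65.9]
force: [-0.2, -0.4, 5.3]
opening: 0.0122
gripper_force: 30.0
```

>>> step_arm([
  [[0.005,0,0.003,0,0,0],[0.01,0,0.006,0,0,0],[0.015,0,0.008,0,0,0],[0.015,0,0.008,0,0,0],[0.015,0,0.008,0,0,0]],
])

```text
clock: 46.95
tool_pos: [0.4389, 0.3332, 0.1311]
orientation: [-179.8, 0.1, -65.9]
force: [-1.9, 0.4, 8.8]
opening: 0.0122
gripper_force: 30.0
```

>>> step_arm([
  [[0.008,0,0,0,0,0],[0.015,0,0,0,0,0],[0.02,0,0,0,0,0],[0.02,0,0,0,0,0],[0.02,0,0,0,0,0]],
])

```text
clock: 47.45
tool_pos: [0.4398, 0.3316, 0.1312]
orientation: [-179.8, 0.1, -65.9]
force: [-0.7, 0.7, 9.4]
opening: 0.0123
gripper_force: 30.0
```

>>> step_arm([
  [[0,0,-0.05,0,0,0],[0,0,-0.15,0,0,0],[0,0,-0.35,0,0,0],[0,0,-0.6,0,0,0],[0,0,-0.6,0,0,0],[0,0,-0.6,0,0,0]],
])

```text
clock: 48.05
tool_pos: [0.4389, 0.3305, 0.1903]
orientation: [-180.0, 0.0, -65.9]
force: [-0.5, 0.1, -1.2]
opening: 0.0123
gripper_force: 30.0
```

```bash
python3 - <<'E'
from h import *
print(get_obs()["tool_pos"])
S=np.stack([snapshot("side")[0] for _ in range(4)]).mean(0).mean(2)
cv2.imwrite("pics/sl.png",S)
print([z for z in proj("side",[(.4398,.3316,.158),(.4375,.333,.101)])])
for v in range(148,186): print(v," ".join("%2d"%(S[v,u]/10) for u in range(270,302)))
E
```

```text
[0.43885491 0.33045935 0.19030288]
[array([285.30272666, 161.37738488]), array([285.26820718, 173.39664802])]
148  2  2  2  4  6  8  4  4  5  4  4  3  3  7  8  7  6  1  5 11 16 23 24 23 23 23 23 23 23 23 23 23
149  4  3  2  1  2  2  4  4  4  4  3  3  6  8 10 14  7  0  7 14 15 23 24 23 23 23 23 23 23 23 23 23
150 13 11  6  4  3  2  2  2  3  2  3  8 11  9 14 13  5  0  5 12 15 23 24 23 23 23 23 23 23 23 23 23
151 13 13 14 13 11  6  4  3  2  2  5 12 10 11 14 13  3  1  4 11 17 24 24 23 23 23 23 23 23 23 23 24
152 12 13 13 13 13 14 14 11  7  8 12 14 12 12 13 13  1  0  4 13 22 23 24 23 23 23 23 23 23 23 24 22
153 12 12 12 13 13 13 13 13 13 14 14 13 13 12 13 13  6  1  7 18 23 22 22 23 24 23 23 23 23 23 23 22
154 13 12 12 12 12 12 12  9  7 12 13 13 13 12 13 13 10 11 16 22 22 22 22 21 24 24 23 23 23 24 23 19
155 23 17 13 12 12 12 13 12  7 11 13 13 13 12 12 12 11 20 23 22 22 22 22 21 22 24 23 23 24 23 20 21
156 24 24 24 22 17 13 12 12 13 12 12 12 11 12 12 12 13 23 22 22 22 22 22 21 20 22 24 23 24 23 13 21
157 23 24 24 24 25 20 13 14 13 12 12 12 14 12 12 14 18 23 22 22 22 22 22 21 20 22 24 24 24
[... 2227 characters left out ...]
4 23 22 15 11 12 12 12 12 12 12 12 12 12 12 12 13 13 13 13 14 19 24 22  1  2  3  3
181 25 25 25 10  6 19 22 18 10 12 12 12 13 13 13 13 13 13 13 13 13 13 13 13 14 19 23 22  6  2  3  3
182 12 12  0  0 11 24 22 18 10 12 12 12 13 13 13 13 13 13 13 13 13 13 13 12 14 21 23 22  5  2  3  3
183  1  0  0  0 12 25 23 21 11 11 12 12 13 13 13 13 13 13 13 13 13 13 13 12 15 21 23 21  0  3  3  3
184  1  2  2  2  8 20 23 22 16 11 12 12 13 12 13 13 13 13 13 13 13 13 12 14 20 23 22 15  0  3  3  3
185  2  3  3  2  1 11 24 23 22 11 12 12 13 13 13 13 13 13 12 12 12 12 14 20 23 22 20  6  1  2  3  3[ WARN:0@8.902] global loadsave.cpp:1063 imwrite_ Unsupported depth image for selected encoder is fallbacked to CV_8U.
```

>>> step_arm([
  [[0.3,0.1,0,0,0,0],[0.6,0.2,0,0,0,0],[1,0.3,0,0,0,0],[1,0.3,0,0,0,0]],
])

```text
clock: 48.65
tool_pos: [0.4517, 0.2231, 0.189]
orientation: [179.9, -0.0, -66.1]
force: [-0.1, 0.4, -1.4]
opening: 0.0123
gripper_force: 30.0
```

>>> step_arm([
  [[0.3,0.1,0,0,0,0],[0.6,0.2,0,0,0,0],[1,0.3,0,0,0,0],[1,0.3,0,0,0,0]],
])

```text
clock: 49.05
tool_pos: [0.4652, 0.12, 0.1891]
orientation: [179.9, -0.0, -66.1]
force: [0.1, -0.5, 0.0]
opening: 0.0123
gripper_force: 30.0
```

>>> step_arm([
  [[0.3,0.1,0,0,0,0],[0.6,0.2,0,0,0,0],[1,0.3,0,0,0,0],[1,0.3,0,0,0,0]],
])

```text
clock: 49.45
tool_pos: [0.4789, 0.0168, 0.1891]
orientation: [179.9, -0.0, -66.1]
force: [-0.2, -0.5, -0.3]
opening: 0.0124
gripper_force: 30.0
```

>>> step_arm([
  [[0.3,0.1,0,0,0,0],[0.6,0.2,0,0,0,0],[1,0.3,0,0,0,0],[1,0.3,0,0,0,0],[1,0.3,0,0,0,0]],
])

```text
clock: 49.95
tool_pos: [0.4924, -0.0841, 0.1891]
orientation: [179.9, 0.0, -66.1]
force: [0.2, 0.3, -1.2]
opening: 0.0125
gripper_force: 30.0
```

```bash
python3 - <<'E'
from h import *
T=np.stack([snapshot("top")[0] for _ in range(4)]).mean(0).mean(2)
for v in range(199,234): print(v," ".join("%2d"%(T[v,u]/10) for u in range(244,280)))
S=np.stack([snapshot("side")[0] for _ in range(4)]).mean(0).mean(2)
for v in range(160,182): print(v," ".join("%2d"%(S[v,u]/10) for u in range(274,298)))
E
```

```text
199  6  6  6  6  6  6  6  6  5  6  6  5  6  6  6  6  6  6  6  6  6  6  5  5  5  5  5  5  5  5  5  5  5  5  5  5
200  6  6  6  6  6  5  6  6  5  6  6  6  6  6  7  7  7  8  8  8  8  6  6  6  5  5  5  5  5  5  5  5  5  5  5  5
201  6  6  6  6  6  6  6  6  6  6  6  7  9 10 11 11 12 13 13 13 12 10  9  8  7  6  5  5  5  5  5  5  5  5  5  5
202  6  6  6  6  6  6  6  6  6  7  9 11 14 15 15 16 16 16 16 16 16 15 15 13 11  8  6  6  5  5  5  5  5  5  5  5
203  6  6  6  6  6  6  6  7  9 11 13 15 16 15 15 16 16 16 17 17 17 17 17 16 15 13 10  8  6  5  5  5  5  5  5  5
204  6  6  6  5  5  6  7 10 13 16 16 16 15 14 13 13 13 14 15 16 16 17 17 17 17 16 15 12  8  6  5  5  5  5  5  5
205  6  6  5  6  6  7 10 13 15 16 14 12 11 11 11 11 12 12 13 13 15 16 16 16 17 17 17 15 12  9  6  5  5  5  5  5
206  6  6  6  6  7  9 13 15 14 13 11 10 10 12 13 14 15 15 15 15 15 16 16 16 16 16 17 17 15 12  8  6  7  7  7  7
207  6  6  6  6  9 13 15 14 12 10 10 12 13 14 15 15 15 15 15 15 16 16 16 17 16 16 17 17 17 15 12 10 11 12 11  9
208  6  6  6  7 11 14 14 12 10 10 12 14 15 14 14 14 13 13 14 14 14 15 16 16 16 16 16 17 17 1
[... 3791 characters left out ...]
1 14 20  0  0  0
173 23 24 24 21 12 13 13 13 13 11  9  9 10 12 13 13 12 12 11 14 20  0  1  2
174 23 24 24 19 12 13 13 13 13 13 10  9 11 13 13 13 13 12 11 16 25  3  3  3
175 23 24 24 18 17 13 13 13 13 12 11  9 11 13 12 12 12 12 13 18 17  4  2  3
176 23 24 23 14 16 15 13 12 13 13 12  9 13 14 12 13 12 12 16 20 12 10  2  2
177 23 24 24 15 13 20 15 14 16 18 16  8 13 18 15 17 18 18 18 12 15 20  9  1
178 24 23 22 15 10 12 16 20 16 18 16 10 12 17 14 20 20 18 12 12 14 20 22  3
179 23 22 21 15 10 12 12 12 12 16 19 20 19 18 15 10 12 12 13 13 14 19 22 13
180 24 23 22 15 11 12 12 12 12 12 12 12 12 12 12 12 13 13 13 13 14 19 24 22
181  6 19 22 18 10 12 12 13 13 13 13 12 13 13 13 13 13 13 13 13 14 19 23 22
```

```bash
python3 - <<'E'
from h import *
for n,a,b in(("knob",(258,215),(285,170.6)),("rim",(258.9,214),(285.8,173.4)),):
    print(n,tri(a,b))
print(onplane("top",[(258,215)],.108),onplane("top",[(258.9,214)],.101),onplane("top",[(261.3,216.3)],.0575),"side",onplane("side",[(285,170.6)],.108),onplane("side",[(285.8,173.4)],.101))
# starting press: knob height in the same manner
s0=cv2.imread("pics/side0.png").mean(2); t0=cv2.imread("pics/top0.png").mean(2)
for v in range(258,286): print(v," ".join("%2d"%(s0[v,u]/10) for u in range(398,420)))
E
```

```text
knob [0.4381 0.3326 0.1145]
rim [0.4414 0.3327 0.0989]
[[0.439428   0.33285975 0.108     ]] [[0.44247712 0.33150714 0.101     ]] [[0.43909644 0.33107582 0.0575    ]] side [[0.44121779 0.33901593 0.108     ]] [[0.43894975 0.33179032 0.101     ]]
258 23 23 23 23 24 24 23 23 23 23 23 23 23 23 23 23 23 23 23 23 23 23
259 23 23 23 23 23 23 23 23 23 23 23 23 23 23 23 23 23 23 23 23 23 23
260 24 23 23 23 23 23 23 23 23 23 23 23 23 24 23 23 23 23 23 23 23 23
261 23 23 23 23 24 23 23 23 23 23 23 23 23 23 23 23 23 23 23 23 23 23
262 23 23 23 23 23 23 23 23 23 23 24 23 24 23 23 23 23 23 23 23 23 23
263 23 23 23 23 23 23 23 23 23 23 24 24 23 24 24 24 23 23 23 23 23 23
264 23 23 23 23 23 23 23 23 24 24 24 22 18 21 22 24 24 23 23 23 23 23
265 23 23 23 23 23 23 23 23 23 24 22 16 17 16 17 22 24 23 23 23 23 23
266 23 23 23 23 23 23 23 23 23 24 22 13 17 17 16 21 24 24 23 23 23 23
267 23 23 23 23 23 23 23 24 24 24 22  6 11 14 14 20 24 24 23 23 23 23
268 23 23 23 23 23 24 24 24 24 24 22  8  8  7 15 23 24 23 23 23 23 23
269 23 23 23 24 24 24 24 22 20 21 19 12  9  9 16 24 24 24 23 23 23 23
270 23 23 23 24
[... 404 characters left out ...]

276 23 24 23 18 16 15 15 16 17 17 12 13 17 18 17 17 17 15 16 22 24 23
277 23 24 23 18 14 15 17 16 15 16 16 18 16 16 16 16 17 16 17 23 24 23
278 23 24 22 18 17 15 17 16 15 15 14 16 16 16 16 16 14 14 16 22 24 23
279 23 23 24 24 20 16 14 16 16 16 16 16 16 16 16 16 16 15 18 23 24 23
280 23 23 24 24 23 18 16 16 15 15 16 17 16 17 16 16 16 20 23 24 24 23
281 23 23 23 23 24 23 19 15 14 14 16 16 15 16 16 15 19 23 24 24 24 24
282 23 23 23 23 24 24 24 21 17 17 16 15 15 16 19 20 22 24 23 24 24 23
283 23 23 23 23 23 23 24 24 24 24 22 22 22 23 24 24 24 24 24 24 22 16
284 23 23 23 23 23 23 23 23 24 24 24 24 24 24 24 23 24 24 24 23 18 12
285 23 23 23 23 23 23 23 23 23 23 23 23 23 23 23 23 24 24 23 17  9 10
```

```bash
python3 - <<'E'
from h import *
D=np.stack([snapshot("top")[1] for _ in range(12)]); d=np.where((D>0).all(0),np.median(D,0),0)
P=cloud("top",d); u,v=P[:,3],P[:,4]
def fit(name,m):
    q=P[m]; c=q[:,:2].mean(0); A=np.c_[q[:,:2]-c,np.ones(len(q))]; b=np.ones(len(q),bool)
    for _ in range(3):
        s=np.linalg.lstsq(A[b],q[b,2],rcond=None)[0]; b=abs(q[:,2]-A@s)<.005
    print(name,len(q),b.sum(),"z",s[2].round(4),"slope",s[:2].round(3),"c",c.round(4))
r=np.hypot(u-260,v-216)
fit("disc",(np.hypot(u-260.5,v-216)<8.5)&(np.hypot(u-258.5,v-215.5)>4))
fit("flange",(np.hypot(u-261.3,v-216.3)<15)&(np.hypot(u-259,v-214.3)>13.6)&((u-261)+(v-216)>2))
fit("tray",(u>255)&(u<272)&(v>238)&(v<252)); fit("tray2",(u>250)&(u<280)&(v>182)&(v<195))
print("map z mm");
Z=np.zeros((400,640)); Z[v.astype(int),u.astype(int)]=P[:,2]*1000
for y in range(203,230): print(y," ".join("%3d"%Z[y,x] for x in range(246,276)))
E
```

```text
disc 164 164 z 0.0608 slope [-0.004 -0.002] c [0.4391 0.3313]
flange 139 124 z 0.058 slope [-0.002 -0.014] c [0.4211 0.3125]
tray 198 198 z 0.0059 slope [0.    0.005] c [0.3614 0.3318]
tray2 341 341 z 0.0061 slope [ 0.001 -0.003] c [0.5215 0.3272]
map z mm
203   5   5   4   7   7   7   6   5   7   0  58  58  56 102  99  58   0  57  56  56  58  58  57  57   5   6   5   5   5   5
204   6   7   5   6   6   4   6  58  57 101 100 100 102  99 101 102 100   0 102   0  59  57  57  58  57  56   5   5   5   8
205   5   7   6   7   5   4  56 101  99 101  93  88  82  81  75  72  76  82 101 100 100  57  56  58  57  56  58   5   6   6
206   6   5   6   5   6  56 100 100  94  86  78  71  62  57  58  58  58  58  57   0 100 100  56  58  57   0  59  57   5   5
207   5   5   4   7  58 100 101  90  81  71  61  57  57  57  57  60  61  57  57  58  58  58 101  68  57  57  57  57  58   0
208   5   4   6  58 101   0  90  80  69  57  56  58  60  60  59  61  60  60  61  60  58  58  57 100  69  57  57  57  57  51
209   4   5   5  57 100  92  79  69  57  57  60  60  60  60  59  60   0  59  61  61   0  59  56 101
[... 1804 characters left out ...]
  58  60  60  59   0  61  59  61  62  60 101 101  92  77  60  59  57   0  57   5
225   6   6   6   7  57  57  57 101 102  91  56  60  61  61  61  61  61  61 101 102 101   0  76  59  57  57  57  56  58   6
226   0   0   6   6  57  58  57  58  58 101 100 101 101  61  61 101 100 101 100  94  81  66  58  57  58  57  56  58   5   4
227   6   5   6   5   6  58   0  57  56  59  58  85 102   0 101 100  94  87  82  68  57  59  58  57  57  58  58   5   5   6
228   6   7   5   6   6   7  57  56  56  56  57  58  57  57   0  57  58  56  57  59  57  57  58  58  58  57   5   5   6   5
229   5   5   6   5   7   6   5   6  57  57  57  57  58  57  57  57  58  58  60  56  56  56  57  58  56   5   6   0   6   7
```

```bash
python3 - <<'E'
from h import *
D=np.stack([snapshot("top")[1] for _ in range(12)]); d=np.where((D>0).all(0),np.median(D,0),0)
P=cloud("top",d); u,v=P[:,3],P[:,4]; near=np.hypot(u-260,v-215)<16
def circ(p): A=np.c_[2*p,np.ones(len(p))]; s=np.linalg.lstsq(A,(p**2).sum(1),rcond=None)[0]; return s[:2].round(4),np.sqrt(s[2]+s[:2]@s[:2]).round(4)
q=P[near&(P[:,2]>.099)&(P[:,2]<.104)]; uv=q[:,3:5]
o,r=ray("top",uv); X=onplane("top",uv,.101)[:,:2]; print("rim",len(q),circ(X))
k=P[near&(P[:,2]>.112)]; print("press knob",onplane("top",k[:,3:5],.113)[:,:2].mean(0))
f=P[(np.hypot(u-261.3,v-216.3)<18)&(P[:,2]>.05)&(P[:,2]<.063)&(np.hypot(u-261.3,v-216.3)>13)]
X=onplane("top",f[:,3:5],.0575)[:,:2]; c,R=cv2.minEnclosingCircle(X.astype(np.float32)); print("flange(+handle?)",c,R)
E
python3 plan.py "[(.4375,.333,.19,-66)]"
```

```text
rim 87 (array([0.4398, 0.3298]), np.float64(0.0301))
press knob [0.43868976 0.3303399 ]
flange(+handle?) (0.4393209218978882, 0.3267287313938141) 0.04417542368173599
t 51.5 [ 0.4924 -0.0838  0.1897] [-180.    -0.   -65.9] open 0.0123 gf 30.0
-> (0.4375, 0.333, 0.19, -66)
   [-0.806, -0.24, -0.001, -0.0, -0.0, 0.0]
   [-0.806, -0.239, -0.001, -0.0, -0.0, 0.0]
   [-0.806, -0.239, -0.001, -0.0, -0.0, 0.0]
   [-0.806, -0.239, -0.001, -0.0, -0.0, 0.0]
   [-0.806, -0.239, -0.001, -0.0, -0.0, 0.0]
```

The depth maps show the filter level (flange 58 mm, rim 101) and the press home and level (disc top 60.8, knob top 115). So only the lid was off, by about 3 mm in +y. I'll go back with the target shifted to (0.4385, 0.3303).

>>> step_arm([
  [[-0.3,-0.08,0,0,0,0],[-0.6,-0.18,0,0,0,0],[-0.8,-0.24,0,0,0,0],[-0.8,-0.24,0,0,0,0]],
])

```text
clock: 51.95
tool_pos: [0.4817, 0.0008, 0.1898]
orientation: [-180.0, 0.0, -65.8]
force: [1.0, 0.2, -0.1]
opening: 0.012
gripper_force: 30.0
```

>>> step_arm([
  [[-0.3,-0.08,0,0,0,0],[-0.6,-0.18,0,0,0,0],[-0.8,-0.24,0,0,0,0],[-0.8,-0.24,0,0,0,0]],
])

```text
clock: 52.35
tool_pos: [0.4711, 0.0834, 0.1898]
orientation: [-180.0, 0.0, -65.8]
force: [-0.3, -0.4, -0.1]
opening: 0.0124
gripper_force: 30.0
```

>>> step_arm([
  [[-0.3,-0.08,0,0,0,0],[-0.6,-0.18,0,0,0,0],[-0.8,-0.24,0,0,0,0],[-0.8,-0.24,0,0,0,0]],
])

```text
clock: 52.75
tool_pos: [0.4605, 0.166, 0.1897]
orientation: [-180.0, 0.0, -65.8]
force: [1.1, -0.5, -0.8]
opening: 0.0125
gripper_force: 30.0
```

>>> step_arm([
  [[-0.3,-0.08,0,0,0,0],[-0.6,-0.18,0,0,0,0],[-0.8,-0.24,0,0,0,0],[-0.8,-0.24,0,0,0,0]],
])

```text
clock: 53.15
tool_pos: [0.4499, 0.2486, 0.1895]
orientation: [180.0, -0.0, -65.9]
force: [-0.1, -0.1, -0.9]
opening: 0.0122
gripper_force: 30.0
```

>>> step_arm([
  [[-0.3,-0.08,0,0,0,0],[-0.6,-0.18,0,0,0,0],[-0.8,-0.24,0,0,0,0],[-0.8,-0.24,0,0,0,0],[-0.8,-0.24,0,0,0,0],[-0.8,-0.24,0,0,0,0]],
])

```text
clock: 53.75
tool_pos: [0.439, 0.3293, 0.1895]
orientation: [180.0, -0.0, -66.0]
force: [0.1, 0.5, -1.2]
opening: 0.0122
gripper_force: 30.0
```

```bash
python3 plan.py "[(.4385,.3303,.142,-66)]"; python3 - <<'E'
from h import *
a=proj("side",[(.4385,.33,.12),(.4395,.33,.12),(.4385,.331,.12)]); print(a[1]-a[0],a[2]-a[0])
E
```

```text
t 53.8 [0.439  0.3293 0.1895] [180.  -0. -66.] open 0.0122 gf 30.0
-> (0.4385, 0.3303, 0.142, -66)
   [-0.012, -0.0, 0.475, 0.001, -0.001, 0.001]
[ 0.22728484 -0.12326417] [-0.17072915 -0.15047443]
```

>>> step_arm([
  [[-0.005,0,0.2,0,0,0],[-0.005,0,0.35,0,0,0],[-0.005,0,0.44,0,0,0],[-0.005,0,0.46,0,0,0],[-0.005,0,0.46,0,0,0],[-0.005,0,0.46,0,0,0]],
])

```text
clock: 54.35
tool_pos: [0.4391, 0.331, 0.1444]
orientation: [-179.9, 0.0, -65.9]
force: [0.2, -0.4, -0.3]
opening: 0.0123
gripper_force: 30.0
```

```bash
python3 plan.py "[(.4385,.3303,.131,-66)]"; python3 - <<'E'
from h import *
S=np.stack([snapshot("side")[0] for _ in range(4)]).mean(0).mean(2)
for v in range(164,188): print(v," ".join("%2d"%(S[v,u]/10) for u in range(272,300)))
E
```

```text
t 54.4 [0.4391 0.331  0.1444] [-179.9    0.   -65.9] open 0.0123 gf 30.0
-> (0.4385, 0.3303, 0.131, -66)
   [0.004, 0.008, 0.134, -0.002, 0.001, 0.002]
164 12 12 12 12 13 12  8 11 13 13 13 12 12 13 12 14 25 23 22 22 22 22 22 24 24 23 23 23
165 15 12 12 12 12 12  8  6 11 13 13 12 12 13 12 13 23 22 22 22 22 22 17 20 24 23 23 23
166 25 22 16 13 12 12 12 11 13 13 13 12 12 12 15 21 22 22 22 22 22 21 20 22 24 23 23 23
167 24 24 25 25 16 13 13 13 12 12 13 16 12 15 22 23 22 22 22 22 22 21 19 21 24 24 23 24
168 23 24 24 24 13 17 20 20 15 14 19 23 19 21 22 22 22 22 22 22 22 21 19 19 21 24 24 25
169 23 23 24 22 11 16 17 19 23 22 23 22 22 22 22 22 22 22 22 22 21 20 19 17 22 25 25 25
170 23 24 24 18 10 16 17 17 18 20 22 22 22 22 22 22 22 22 20 21 20 20 18 16 22 25 12  0
171 23 24 24 20 10 13 17 17 17 18 18 20 21 21 21 20 21 21 20 20 20 18 15 15 11  0  0  1
172 23 23 24 24 11 12 14 16 17 18 18 18 19 20 20 19 19 19 19 19 17 15 17 18  2  0  1  3
173 23 23 24 24 19 13 12 13 15 17 18 18 19 19 19 19 19 18 17 16 14 16 17 14  0  2  3  3
174 23 23 24 23 17 11 12 12 12 12 14 15 16 16 16 16 15 14 14 15 15 1
[... 463 characters left out ...]
 24 25 24 23 22 15 11 12 12 12 12 12 12 12 12 12 12 12 13 13 13 13 14 19 24 22  1  2
181 25 10  6 19 23 18 10 12 12 12 13 13 13 13 13 13 13 13 13 13 13 13 14 19 23 22  6  2
182  0  0 11 24 22 18 10 11 12 13 13 13 13 13 13 13 13 13 13 13 13 12 14 21 23 21  5  2
183  0  0 12 25 23 21 11 11 12 12 12 13 13 13 13 12 13 13 13 13 13 12 15 21 23 21  0  3
184  2  2  9 20 23 22 16 11 12 12 13 13 13 13 13 13 13 13 13 12 12 14 20 23 22 15  1  3
185  3  2  1 11 24 23 22 11 12 12 12 13 13 13 13 13 12 12 12 12 14 20 23 22 20  6  1  2
186  3  3  2  5 16 24 23 18 15 12 12 12 12 12 12 12 12 12 12 14 20 23 23 22 23 25  9  2
187  3  3  2  2  5 15 23 23 23 20 15 13 12 13 13 13 13 14 20 23 23 23 21 21 25 25 24 10
```

>>> step_arm([
  [[0.006,0.004,0.03,0,0,0],[0.006,0.004,0.06,0,0,0],[0.006,0.004,0.09,0,0,0],[0.006,0.004,0.11,0,0,0],[0.006,0.004,0.12,0,0,0],[0.006,0.004,0.12,0,0,0]],
])

```text
clock: 55.15
tool_pos: [0.4386, 0.3301, 0.1316]
orientation: [180.0, -0.0, -65.9]
force: [0.9, 0.3, -1.2]
opening: 0.0123
gripper_force: 30.0
```

>>> step_arm([
  [[0,0,0.007,0,0,0],[0,0,0.014,0,0,0],[0,0,0.02,0,0,0],[0,0,0.025,0,0,0],[0,0,0.025,0,0,0]],
])

```text
clock: 55.65
tool_pos: [0.4396, 0.3309, 0.131]
orientation: [-179.8, 0.0, -65.9]
force: [-0.5, -0.8, 11.0]
opening: 0.0125
gripper_force: 30.0
```

>>> step_arm([
  [[0,0,-0.01,0,0,0],[0,0,-0.015,0,0,0],[0,0,-0.015,0,0,0]],
])

```text
clock: 55.95
tool_pos: [0.4389, 0.3303, 0.1312]
orientation: [-179.9, 0.0, -65.9]
force: [-0.2, -1.2, 5.9]
opening: 0.0123
gripper_force: 30.0
```

>>> step_arm([
  [[0,0,0,0,0,0],[0,0,0,0,0,0],[0,0,0,0,0,0],[0,0,0,0,0,0],[0,0,0,0,0,0],[0,0,0,0,0,0],[0,0,0,0,0,0]],
], jaw=100)

```text
clock: 56.65
tool_pos: [0.4386, 0.3301, 0.1306]
orientation: [180.0, -0.0, -65.9]
force: [-0.4, 0.1, 0.4]
opening: 0.0529
gripper_force: 0.0
```

>>> step_arm([
  [[0,0,-0.1,0,0,0],[0,0,-0.3,0,0,0],[0,0,-0.6,0,0,0],[0,0,-0.6,0,0,0]],
])

```text
clock: 57.05
tool_pos: [0.4404, 0.3319, 0.1955]
orientation: [-179.6, 0.1, -65.9]
force: [0.0, 0.5, 1.0]
opening: 0.0531
gripper_force: 0.0
```

>>> step_arm([
  [[0.4,0.1,0,0,0,0],[0.8,0.2,0,0,0,0],[1,0.3,0,0,0,0]],
])

```text
clock: 57.35
tool_pos: [0.452, 0.2244, 0.191]
orientation: [-180.0, -0.0, -66.0]
force: [0.4, -0.9, 1.3]
opening: 0.0534
gripper_force: 0.0
```

>>> step_arm([
  [[0.4,0.1,0,0,0,0],[0.8,0.2,0,0,0,0],[1,0.3,0,0,0,0]],
])

```text
clock: 57.65
tool_pos: [0.4655, 0.1209, 0.1911]
orientation: [-180.0, -0.0, -66.0]
force: [-0.3, 0.4, 0.5]
opening: 0.053
gripper_force: 0.0
```

>>> step_arm([
  [[0.4,0.1,0,0,0,0],[0.8,0.2,0,0,0,0],[1,0.3,0,0,0,0]],
])

```text
clock: 57.95
tool_pos: [0.479, 0.0173, 0.1911]
orientation: [-180.0, -0.0, -66.0]
force: [0.0, -0.3, 0.1]
opening: 0.0529
gripper_force: 0.0
```

>>> step_arm([
  [[0.4,0.1,0,0,0,0],[0.8,0.2,0,0,0,0],[1,0.3,0,0,0,0],[1,0.3,0,0,0,0]],
])

```text
clock: 58.35
tool_pos: [0.4919, -0.0863, 0.1908]
orientation: [180.0, -0.0, -66.1]
force: [0.7, 1.0, 0.9]
opening: 0.0534
gripper_force: 0.0
```

```bash
python3 - <<'E'
from h import *
D=np.stack([snapshot("top")[1] for _ in range(14)]); d=np.where((D>0).all(0),np.median(D,0),0); np.save("lidnow.npy",d)
P=cloud("top",d); u,v=P[:,3],P[:,4]
Z=np.zeros((400,640)); Z[v.astype(int),u.astype(int)]=P[:,2]*1000
for y in range(199,234): print(y," ".join("%3d"%Z[y,x] for x in range(243,277)))
d=np.load("top0.npy"); P=cloud("top",d); Z=np.zeros((400,640)); Z[P[:,4].astype(int),P[:,3].astype(int)]=P[:,2]*1000
for y in range(194,224): print(y," ".join("%3d"%Z[y,x] for x in range(323,354)))
E
```

```text
199  16   5   6   6   6   6   5   6   5   6   6   4   5   5   6   6   5   6   5   5   5   5   6   6   4   4   4   5   4   6   6   6   4   6
200  15   6   5   5   6   5   6   6   5   4   7   6   6   6   7   7   5   6   6   6   6   6   6   5   7   7   5   6   6   5   6   6   4   6
201  14   4   5   4   7   0   5   6   5   5   7   0   0   6   5   6 106 104  56  56  57  57   3   5   5   4   5   5   5   5   5   5   6   0
202  14   6   6   5   5   5   7   6   5   5   6   5 108   0 114 117 116 117 116 117 115 111 107  57  57   6   5   0   6   4   6   6   6   7
203  13   5   5   5   4   5   6   5   5   5   7 115 117 118 121 120 119 121 119 119 118 117 115 114 108  57  57   5   6   5   6   6   6   0
204  11   6   6   5   5   4   5   6   5 115 117 118 120 122 124 122 123 124 123 123 122 120 120 117 116 110  58  57  56   6   5   6   6   6
205  10   5   5   5   0   5   0   6 115 119 121 122 124 124 123 123 125 124 123 123 124 123 122 120 118 117 113 102  56  58   5   5   4   6
206   8   5   4   6   6   6   4 117 119 122 124 124 124 124 123 124 125 125 125 125 124 124 124 123 122 119 116 112  98 
[... 6939 characters left out ...]
  26  22  24  24  23  19  22  12   1  -1   0   3   0   1   0
219  -4  -3  -3   0  -1   0  -2   1   4  14  16  16  18  17  21  20  21  23  21  19  14  19  10   1   0  -5   2  -1   0   1   2
220   0  -2   0  -4   2   1   1  -2   0   0  10   8  15  17  16  19  20  14  19  12   9   3  -3   4  -4   1  -5  -2   3   0   2
221  -1   0   1   0  -3  -1  -6  -5  -1  -4   0  -3   3  13  10   7   8   8   4   0  -2  -1   0   1   1   1  -4  -1   1  -2   1
222   3  -2  -1  -2  -3   1   3  -2  -2  -5   3   0   1   1  -1   0   1   0  -2   2   1   1   1  -2   0   0   2   0   2  -2   0
223   0   4  -2   0   4   1   0  -2  -2   0  -4   0   4   0   0  -3  -1   1  -1   0  -1   0   4   1   0  -1   0  -4  -1   4  -1
```

```bash
python3 - <<'E'
from h import *
d=np.load("lidnow.npy"); P=cloud("top",d); u,v=P[:,3],P[:,4]; n=np.hypot(u-260,v-215)<18
k=n&(P[:,2]>.138); print("lid knob",k.sum(),onplane("top",P[k,3:5],.143)[:,:2].mean(0).round(4),"topz",np.median(P[k,2]).round(4))
m=n&(P[:,2]>.1155)&(P[:,2]<.131)
x0=P[m,:2]; c,R=cv2.minEnclosingCircle(x0.astype(np.float32)); print("lid >.1155 circle",np.round(c,4),round(R,4),x0.mean(0).round(4))
# sphere fit to dome: tilt-free centre of curvature
from scipy.optimize import least_squares
q=P[m&(np.hypot(u-258.3,v-214)>4),:3]
s=least_squares(lambda p:np.linalg.norm(q-p[:3],axis=1)-p[3],[.44,.33,.07,.055],loss="soft_l1",f_scale=.001); print("sphere",s.x.round(4),"apex",(s.x[2]+s.x[3]).round(4),"rms",np.sqrt(np.mean(s.fun**2)).round(5))
d=np.load("top0.npy"); P=cloud("top",d); u,v=P[:,3],P[:,4]; n=np.hypot(u-338,v-208)<15
m=n&(P[:,2]>.018)&(P[:,2]<.034)&(np.hypot(u-338.5,v-207)>4); q=P[m,:3]
s=least_squares(lambda p:np.linalg.norm(q-p[:3],axis=1)-p[3],[.461,.121,-.02,.055],loss="soft_l1",f_scale=.002); print("sphere0",s.x.round(4),"apex",(s.x[2]+s.x[3]).round(4))
for r0 in range(0,40,4):
    rr=np.hypot(*(P[:,:2]-[.4612,.1212]).T); w=(rr>r0/1e3)&(rr<=(r0+4)/1e3)&(P[:,2]>.004); print(r0,np.median(P[w,2]).round(4) if w.any() else None,end="; ")
E
python3 plan.py "[(.4385,.331,.19,-66)]"
```

```text
lid knob 22 [0.4399 0.3277] topz 0.1436
lid >.1155 circle [0.4399 0.328 ] 0.0336 [0.4395 0.3267]
sphere [0.4398 0.3282 0.0685 0.0599] apex 0.1285 rms 0.00118
sphere0 [ 0.4618  0.1205 -0.0299  0.0604] apex 0.0306
0 0.045; 4 0.041; 8 0.0278; 12 0.0277; 16 0.0271; 20 0.0263; 24 0.0256; 28 0.0223; 32 0.0162; 36 0.0049; t 59.0 [ 0.4921 -0.0839  0.1907] [-180.    -0.   -65.9] open 0.0534 gf 0.0
-> (0.4385, 0.331, 0.19, -66)
   [-0.801, -0.241, 0.001, -0.0, -0.0, 0.001]
   [-0.801, -0.24, 0.001, -0.0, -0.0, 0.001]
   [-0.801, -0.24, 0.001, -0.0, -0.0, 0.001]
   [-0.802, -0.24, 0.001, -0.0, -0.0, 0.001]
   [-0.802, -0.24, 0.001, -0.0, -0.0, 0.001]
```

>>> step_arm([
  [[-0.4,-0.1,0,0,0,0],[-0.8,-0.24,0,0,0,0],[-0.8,-0.24,0,0,0,0]],
])

```text
clock: 59.35
tool_pos: [0.4814, 0.0019, 0.1909]
orientation: [-179.9, 0.0, -65.8]
force: [0.9, 0.5, 0.1]
opening: 0.0533
gripper_force: 0.0
```

>>> step_arm([
  [[-0.4,-0.1,0,0,0,0],[-0.8,-0.24,0,0,0,0],[-0.8,-0.24,0,0,0,0]],
])

```text
clock: 59.65
tool_pos: [0.4709, 0.0849, 0.1909]
orientation: [-179.9, 0.0, -65.7]
force: [-0.2, -0.3, -0.6]
opening: 0.0531
gripper_force: 0.0
```

>>> step_arm([
  [[-0.4,-0.1,0,0,0,0],[-0.8,-0.24,0,0,0,0],[-0.8,-0.24,0,0,0,0]],
])

```text
clock: 59.95
tool_pos: [0.4603, 0.1676, 0.1908]
orientation: [-179.9, 0.0, -65.8]
force: [-0.2, -0.1, -0.1]
opening: 0.0533
gripper_force: 0.0
```

>>> step_arm([
  [[-0.4,-0.1,0,0,0,0],[-0.8,-0.24,0,0,0,0],[-0.8,-0.24,0,0,0,0]],
])

```text
clock: 60.25
tool_pos: [0.4497, 0.2504, 0.1906]
orientation: [-180.0, 0.0, -65.8]
force: [0.8, -0.7, -0.7]
opening: 0.0536
gripper_force: 0.0
```

>>> step_arm([
  [[-0.4,-0.1,0,0,0,0],[-0.8,-0.24,0,0,0,0],[-0.8,-0.24,0,0,0,0],[-0.8,-0.24,0,0,0,0],[-0.8,-0.24,0,0,0,0]],
])

```text
clock: 60.75
tool_pos: [0.4387, 0.329, 0.1904]
orientation: [180.0, -0.0, -66.0]
force: [-0.1, -0.2, 0.1]
opening: 0.0533
gripper_force: 0.0
```

```bash
python3 plan.py "[(.4386,.3301,.1325,-66)]"
```

```text
t 60.8 [0.4387 0.329  0.1904] [180.  -0. -66.] open 0.0533 gf 0.0
-> (0.4386, 0.3301, 0.1325, -66)
   [-0.011, -0.004, 0.579, 0.001, -0.001, 0.001]
```

>>> step_arm([
  [[-0.005,-0.004,0.2,0,0,0],[-0.005,-0.004,0.4,0,0,0],[-0.005,-0.004,0.54,0,0,0],[-0.005,-0.004,0.57,0,0,0],[-0.005,-0.004,0.57,0,0,0],[-0.005,-0.004,0.57,0,0,0]],
])

```text
clock: 61.35
tool_pos: [0.4393, 0.3306, 0.1346]
orientation: [-179.9, 0.0, -66.0]
force: [0.6, 0.3, -0.4]
opening: 0.0532
gripper_force: 0.0
```

>>> step_arm([
  [[0,0,0,0,0,0],[0,0,0,0,0,0],[0,0,0,0,0,0],[0,0,0,0,0,0],[0,0,0,0,0,0],[0,0,0,0,0,0],[0,0,0,0,0,0],[0,0,0,0,0,0]],
], jaw=255)

```text
clock: 62.15
tool_pos: [0.4387, 0.3307, 0.1337]
orientation: [180.0, -0.0, -65.9]
force: [-0.0, -0.3, 1.3]
opening: 0.0125
gripper_force: 30.0
```

>>> step_arm([
  [[0,0,-0.03,0,0,0],[-0.01,0,-0.06,0,0,0],[-0.021,-0.005,-0.06,0,0,0],[-0.021,-0.005,-0.06,0,0,0],[-0.021,-0.005,-0.06,0,0,0]],
])

```text
clock: 62.65
tool_pos: [0.4383, 0.3329, 0.1396]
orientation: [180.0, -0.0, -65.9]
force: [0.3, -0.1, -0.1]
opening: 0.0124
gripper_force: 30.0
```

>>> step_arm([
  [[0,0,0.02,0,0,0],[0,0,0.035,0,0,0],[0,0,0.05,0,0,0],[0,0,0.062,0,0,0],[0,0,0.07,0,0,0],[0,0,0.07,0,0,0]],
])

```text
clock: 63.25
tool_pos: [0.4389, 0.3332, 0.1335]
orientation: [-179.9, 0.0, -65.9]
force: [-0.5, -0.1, 5.6]
opening: 0.0118
gripper_force: 30.1
```

>>> step_arm([
  [[0,0,-0.01,0,0,0],[0,0,-0.01,0,0,0],[0,0,-0.01,0,0,0],[0,0,-0.01,0,0,0],[0,0,-0.01,0,0,0],[0,0,-0.01,0,0,0],[0,0,-0.01,0,0,0]],
], jaw=100)

```text
clock: 63.95
tool_pos: [0.4383, 0.3328, 0.1336]
orientation: [180.0, -0.0, -65.9]
force: [-0.3, -0.3, 0.4]
opening: 0.0531
gripper_force: 0.0
```

>>> step_arm([
  [[0,0,-0.1,0,0,0],[0,0,-0.3,0,0,0],[0,0,-0.3,0,0,0]],
])

```text
clock: 64.25
tool_pos: [0.4396, 0.3341, 0.1669]
orientation: [-179.8, 0.1, -65.9]
force: [0.4, 0.1, 0.4]
opening: 0.053
gripper_force: 0.0
```

>>> step_arm([
  [[0.1,0,0,0,0,0],[0.25,0,0,0,0,0],[0.34,0,0,0,0,0],[0.34,0,0,0,0,0],[0.34,0,0,0,0,0],[0.34,0,0,0,0,0]],
], jaw=255)

```text
clock: 64.85
tool_pos: [0.4523, 0.3018, 0.1635]
orientation: [180.0, -0.0, -66.0]
force: [0.5, 1.1, 0.2]
opening: 0.0107
gripper_force: 0.0
```

>>> step_arm([
  [[0,0,0.15,0,0,0],[0,0,0.28,0,0,0],[0,0,0.33,0,0,0],[0,0,0.35,0,0,0],[0,0,0.35,0,0,0],[0,0,0.35,0,0,0]],
])

```text
clock: 65.45
tool_pos: [0.4524, 0.3021, 0.129]
orientation: [-180.0, 0.0, -65.9]
force: [0.0, 0.4, -0.3]
opening: 0.0006
gripper_force: 0.0
```

Now stepping down onto the dome's edge to test whether the lid rocks.

>>> step_arm([
  [[0,0,0.02,0,0,0],[0,0,0.03,0,0,0],[0,0,0.03,0,0,0],[0,0,0.03,0,0,0]],
])

```text
clock: 65.85
tool_pos: [0.4522, 0.3018, 0.1257]
orientation: [-180.0, 0.0, -65.9]
force: [0.3, 0.6, -0.7]
opening: 0.0005
gripper_force: 0.0
```

>>> step_arm([
  [[0,0,0.01,0,0,0],[0,0,0.02,0,0,0],[0,0,0.02,0,0,0],[0,0,0.02,0,0,0]],
])

```text
clock: 66.25
tool_pos: [0.4526, 0.3019, 0.1242]
orientation: [-180.0, -0.0, -65.9]
force: [0.4, -0.9, 5.6]
opening: 0.0004
gripper_force: 2.5
```

>>> step_arm([
  [[0,0,0.005,0,0,0],[0,0,0.01,0,0,0],[0,0,0.01,0,0,0],[0,0,0.01,0,0,0]],
])

```text
clock: 66.65
tool_pos: [0.453, 0.302, 0.1238]
orientation: [-179.9, -0.0, -65.9]
force: [1.0, -1.9, 9.4]
opening: 0.0003
gripper_force: 4.8
```

>>> step_arm([
  [[0,0,-0.2,0,0,0],[0,0,-0.35,0,0,0],[0,0,-0.35,0,0,0]],
])

```text
clock: 66.95
tool_pos: [0.4529, 0.3027, 0.1594]
orientation: [-179.8, 0.1, -65.9]
force: [0.1, -0.0, 0.6]
opening: 0.0006
gripper_force: 0.0
```

>>> step_arm([
  [[-0.3,0,0,0,0,0],[-0.67,0,0,0,0,0],[-0.67,0,0,0,0,0],[-0.67,0,0,0,0,0]],
])

```text
clock: 67.35
tool_pos: [0.4241, 0.3632, 0.1566]
orientation: [179.9, -0.0, -65.9]
force: [0.7, -0.3, 0.2]
opening: 0.0005
gripper_force: 0.0
```

>>> step_arm([
  [[0,0,0.15,0,0,0],[0,0,0.28,0,0,0],[0,0,0.32,0,0,0],[0,0,0.33,0,0,0],[0,0,0.33,0,0,0],[0,0,0.33,0,0,0]],
])

```text
clock: 67.95
tool_pos: [0.425, 0.3627, 0.1247]
orientation: [180.0, -0.0, -66.0]
force: [-0.4, -0.3, 0.5]
opening: 0.0009
gripper_force: 0.6
```

>>> step_arm([
  [[0,0,0.01,0,0,0],[0,0,0.015,0,0,0],[0,0,0.015,0,0,0],[0,0,0.015,0,0,0]],
])

```text
clock: 68.35
tool_pos: [0.4254, 0.3637, 0.1241]
orientation: [-179.9, 0.0, -65.9]
force: [-0.8, 0.8, 5.7]
opening: 0.0007
gripper_force: 3.2
```

>>> step_arm([
  [[0,0,0.01,0,0,0],[0,0,0.01,0,0,0],[0,0,0.01,0,0,0]],
])

```text
clock: 68.65
tool_pos: [0.4259, 0.3643, 0.1239]
orientation: [-179.8, 0.1, -65.9]
force: [-1.3, 0.5, 9.7]
opening: 0.0006
gripper_force: 5.0
```

Both sides are rigid at the same height, so the lid rests on a ring and is level. I'll still try one regrip with a small twist under light load, to rule out a seat that hasn't dropped.

>>> step_arm([
  [[0,0,-0.2,0,0,0],[0,0,-0.4,0,0,0],[0,0,-0.4,0,0,0]],
])

```text
clock: 68.95
tool_pos: [0.4259, 0.3642, 0.1648]
orientation: [-179.8, 0.1, -65.9]
force: [-0.5, -0.9, 0.3]
opening: 0.0005
gripper_force: 0.0
```

>>> step_arm([
  [[0.2,0,0,0,0,0],[0.33,0,0,0,0,0],[0.33,0,0,0,0,0],[0.33,0,0,0,0,0],[0.33,0,0,0,0,0],[0.33,0,0,0,0,0]],
], jaw=100)

```text
clock: 69.55
tool_pos: [0.4382, 0.3332, 0.162]
orientation: [180.0, -0.0, -65.9]
force: [0.3, -0.0, -0.0]
opening: 0.043
gripper_force: 0.0
```

```bash
python3 plan.py "[(.4385,.333,.1295,-66)]"
```

```text
t 69.5 [0.4382 0.3332 0.162 ] [180.   -0.  -65.9] open 0.043 gf 0.0
-> (0.4385, 0.333, 0.1295, -66)
   [0.003, -0.002, 0.325, 0.0, -0.0, 0.003]
```

>>> step_arm([
  [[0,0,0.15,0,0,0],[0,0,0.28,0,0,0],[0,0,0.32,0,0,0],[0,0,0.32,0,0,0],[0,0,0.32,0,0,0]],
])

```text
clock: 70.05
tool_pos: [0.4385, 0.333, 0.1303]
orientation: [-180.0, -0.0, -65.9]
force: [0.4, 0.1, -0.4]
opening: 0.0532
gripper_force: 0.0
```

>>> step_arm([
  [[0,0,0,0,0,0],[0,0,0,0,0,0],[0,0,0,0,0,0],[0,0,0,0,0,0],[0,0,0,0,0,0],[0,0,0,0,0,0],[0,0,0,0,0,0],[0,0,0,0,0,0]],
], jaw=255)

```text
clock: 70.85
tool_pos: [0.4383, 0.3328, 0.1302]
orientation: [180.0, -0.0, -65.9]
force: [0.2, 0.7, 0.8]
opening: 0.0125
gripper_force: 30.0
```

>>> step_arm([
  [[0,0,0.008,0,0,0.1],[0,0,0.012,0,0,0.25],[0,0,0.012,0,0,0.4],[0,0,0.012,0,0,0.4],[0,0,0.012,0,0,0.2],[0,0,0.012,0,0,0],[0,0,0.012,0,0,-0.2],[0,0,0.012,0,0,-0.4],[0,0,0.012,0,0,-0.4],[0,0,0.012,0,0,-0.2],[0,0,0.012,0,0,0],[0,0,0.012,0,0,0],[0,0,0.012,0,0,0]],
])

```text
clock: 72.15
tool_pos: [0.4391, 0.3334, 0.13]
orientation: [-179.9, 0.0, -65.9]
force: [0.0, -0.1, 5.1]
opening: 0.0129
gripper_force: 30.0
```

It doesn't drop, so the lid's shoulder is on its seat. I'll release, retreat and check.

>>> step_arm([
  [[0,0,-0.01,0,0,0],[0,0,-0.01,0,0,0],[0,0,-0.01,0,0,0]],
])

```text
clock: 72.45
tool_pos: [0.4385, 0.333, 0.1301]
orientation: [-180.0, 0.0, -65.9]
force: [1.0, -0.1, 2.4]
opening: 0.0123
gripper_force: 30.0
```

>>> step_arm([
  [[0,0,0,0,0,0],[0,0,0,0,0,0],[0,0,0,0,0,0],[0,0,0,0,0,0],[0,0,0,0,0,0],[0,0,0,0,0,0],[0,0,0,0,0,0]],
], jaw=100)

```text
clock: 73.15
tool_pos: [0.4384, 0.3328, 0.13]
orientation: [180.0, -0.0, -65.9]
force: [0.6, 0.2, -0.3]
opening: 0.0532
gripper_force: 0.0
```

>>> step_arm([
  [[0,0,-0.1,0,0,0],[0,0,-0.3,0,0,0],[0,0,-0.6,0,0,0],[0,0,-0.6,0,0,0]],
])

```text
clock: 73.55
tool_pos: [0.4402, 0.3346, 0.1948]
orientation: [-179.6, 0.1, -65.9]
force: [1.0, 0.0, 0.9]
opening: 0.0532
gripper_force: 0.0
```

>>> step_arm([
  [[0.4,0.1,0,0,0,0],[0.8,0.2,0,0,0,0],[1,0.3,0,0,0,0]],
])

```text
clock: 73.85
tool_pos: [0.4518, 0.2272, 0.1903]
orientation: [-180.0, -0.0, -66.0]
force: [1.2, -0.0, 0.0]
opening: 0.0534
gripper_force: 0.0
```

>>> step_arm([
  [[0.4,0.1,0,0,0,0],[0.8,0.2,0,0,0,0],[1,0.3,0,0,0,0]],
])

```text
clock: 74.15
tool_pos: [0.4652, 0.1236, 0.1903]
orientation: [-180.0, -0.0, -66.0]
force: [0.0, 0.6, -0.4]
opening: 0.0532
gripper_force: 0.0
```

>>> step_arm([
  [[0.4,0.1,0,0,0,0],[0.8,0.2,0,0,0,0],[1,0.3,0,0,0,0]],
])

```text
clock: 74.45
tool_pos: [0.4788, 0.0201, 0.1904]
orientation: [-180.0, -0.0, -66.0]
force: [0.2, -0.2, 0.1]
opening: 0.0536
gripper_force: 0.0
```

>>> step_arm([
  [[0.4,0.1,0,0,0,0],[0.8,0.2,0,0,0,0],[1,0.3,0,0,0,0],[1,0.3,0,0,0,0]],
])

```text
clock: 74.85
tool_pos: [0.4916, -0.0836, 0.1901]
orientation: [180.0, -0.0, -66.1]
force: [-1.0, -0.2, -0.3]
opening: 0.0533
gripper_force: 0.0
```

```bash
python3 - <<'E'
from h import *
D=np.stack([snapshot("top")[1] for _ in range(12)]); d=np.where((D>0).all(0),np.median(D,0),0)
P=cloud("top",d); u,v=P[:,3],P[:,4]; n=np.hypot(u-260,v-215)<18
k=n&(P[:,2]>.138); c=onplane("top",P[k,3:5],.143)[:,:2].mean(0); print("lid knob",k.sum(),c.round(4),"topz",np.median(P[k,2]).round(4))
m=n&(P[:,2]>.1155)&(P[:,2]<.131)&(np.hypot(u-258.3,v-214)>4); q=P[m,:3]
from scipy.optimize import least_squares
s=least_squares(lambda p:np.linalg.norm(q-p[:3],axis=1)-p[3],[.44,.33,.07,.055],loss="soft_l1",f_scale=.001); print("sphere",s.x.round(4),(s.x[2]+s.x[3]).round(4))
for r0 in range(0,40,4):
    rr=np.hypot(*(P[:,:2]-c).T); w=(rr>r0/1e3)&(rr<=(r0+4)/1e3)&(P[:,2]>.09); print(r0,np.median(P[w,2]).round(4) if w.any() else None,end="; ")
f=n&(P[:,2]>.05)&(P[:,2]<.063); A=np.c_[P[f,:2]-c,np.ones(f.sum())]; print("flange",np.linalg.lstsq(A,P[f,2],rcond=None)[0].round(4))
# clean heights of things at rest: table beside, shaker top
for nm,(a,b) in dict(table=(300,230),shaker=(314,258)).items(): w=(abs(u-a)<4)&(abs(v-b)<4); print(nm,np.median(P[w,2]).round(4))
E
```

```text
lid knob 20 [0.4403 0.3294] topz 0.1438
sphere [0.4399 0.3304 0.0691 0.0595] 0.1285
0 0.1444; 4 0.1419; 8 0.1262; 12 0.1258; 16 0.1252; 20 0.125; 24 0.1241; 28 0.1205; 32 0.1152; 36 0.1035; flange [-0.0158  0.008   0.0576]
table -0.0
shaker 0.0878
```

```bash
python3 -c "
from plant import *
print(close_job())"
```

```text
the job is handed in; nothing more can be done
None
```

I handed the job in at about 75 s: the cup is mid-tray, the filter is seated and level on it, and the press is flat on the filter's floor, but the lid measures about 3 mm higher than its stated 6 mm skirt implies, though it is level and doesn't rock under a push on either side, so it may not be fully home.

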